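Put the cupboard lights on the stack charger

TASK

Put the cordless cupboard lights on to charge. First switch the charger off; then take the orange end cap off its round charging plate and set it aside, stack every light that is lying on the shelf flat, lens up and centred on the plate, all the large ones below the small ones, and lay the orange cap centred on top. Only then switch the charger back on. Leave the mug and the bottle where they are.

Things in the scene. Friction and masses are not known exactly. Their poses are not given: they have to be found in the camera images.
- charger: grey stack charger fixed on the white shelf: a flat base 110 mm (its x) by 270 mm (its y) by 22 mm high. Origin: centre of the underside. Its +x points away from the robot at yaw 0. The round charging plate stands on its +y half, the black switch housing (74 x 56 mm, top 48 mm above the shelf) on its -y half
- charge_plate (a point): centre of the top face of the round aluminium charging plate (80 mm across, top 34 mm above the shelf, 80 mm along the charger's +y from its origin); lights are centred over this point, which has a small brass contact
- switch (a joint): angle of the charger's red toggle lever about the charger's y axis, rad: 0 upright, +0.5 = ON (leaning along the charger's +x, to the green dot), -0.5 = OFF (leaning along -x, to the red dot). Its over-centre action (about 0.6 N at the tip) holds it at either end; push it past upright and it falls over to the other end by itself. The lever is a bar 10 mm thick with a red grip 17 mm thick over its top 24 mm
- switch_pivot (a point): pivot point of the toggle lever, on top of the switch housing, 48 mm above the shelf, 90 mm along the charger's -y from its origin
- switch_tip (a point): top end of the toggle lever, 60 mm from the pivot
- large1: large cupboard light: dark steel-coloured disc with a white lens, 64 mm across, 22 mm high, 90 g, flat on both faces, starts lens up; origin at the middle of the disc, its z axis out of the lens. May be absent
- large2: large cupboard light, as large1. May be absent
- large3: large cupboard light, as large1. May be absent
- small1: small cupboard light: blue disc with a white lens, 50 mm across, 16 mm high, 50 g, flat on both faces, starts lens up; origin at the middle of the disc, its z axis out of the lens. May be absent
- small2: small cupboard light, as small1. May be absent
- small3: small cupboard light, as small1. May be absent
- cap: orange end cap, a plain disc with two black bands, 50 mm across, 12 mm high, 50 g, usable either way up; origin at the middle of the disc. Starts on the charging plate
- mug: empty white ceramic mug, 92 mm high, 82 mm across, with a handle; bystander, beyond the charger. Origin: centre of its underside
- polish_bottle: yellow bottle of polish, 160 mm high, 60 mm across; bystander, beyond the charger. Origin: centre of its underside

How it is judged:
On the way, in this order (a step that is already met when the one before it is completed fails the run):
1. the charger is switched off, with the cap not yet taken away (value of joint switch below -0.4 rad and distance of cap from where it was at the start of the episode below 0.09 m), for 0.2 s.
2. every light is stacked flat and lens up, centred on the plate within 8 mm, the small ones above the large ones, released, with the switch off (value of joint switch below -0.4 rad and horizontal distance between each of large1, large2, large3, small1, small2, small3 and charge_plate below 0.008 m and z of each of large1, large2, large3, small1, small2, small3 in the frame of charge_plate above 0.004 m and angle between each of large1, large2, large3, small1, small2, small3's own z axis and vertical below 0.12 rad and z of each of small1, small2, small3 in the frame of large1 above 0.013 m and z of each of small1, small2, small3 in the frame of large2 above 0.013 m and z of each of small1, small2, small3 in the frame of large3 above 0.013 m and linear speed of each of large1, large2, large3, small1, small2, small3 below 0.02 m/s and contact force between the fingers and large1 below 0.05 N and contact force between the fingers and large2 below 0.05 N and contact force between the fingers and large3 below 0.05 N and contact force between the fingers and small1 below 0.05 N and contact force between the fingers and small2 below 0.05 N and contact force between the fingers and small3 below 0.05 N), for 0.2 s.
3. the cap lies centred on top of the stack and is released, with the switch still off (value of joint switch below -0.4 rad and horizontal distance between each of large1, large2, large3, small1, small2, small3, cap and charge_plate below 0.008 m and z of each of large1, large2, large3, small1, small2, small3 in the frame of charge_plate above 0.004 m and angle between each of large1, large2, large3, small1, small2, small3's own z axis and vertical below 0.12 rad and z of each of small1, small2, small3 in the frame of large1 above 0.013 m and z of each of small1, small2, small3 in the frame of large2 above 0.013 m and z of each of small1, small2, small3 in the frame of large3 above 0.013 m and linear speed of each of large1, large2, large3, small1, small2, small3, cap below 0.02 m/s and z of cap in the frame of large1 above 0.01 m and z of cap in the frame of large2 above 0.01 m and z of cap in the frame of large3 above 0.01 m and z of cap in the frame of small1 above 0.01 m and z of cap in the frame of small2 above 0.01 m and z of cap in the frame of small3 above 0.01 m and contact force between the fingers and cap below 0.05 N), for 0.2 s.
4. the charger is switched back on (value of joint switch above 0.4 rad), for 0.2 s.
At the end, for the whole second after the job is handed in: The switch is on (lever at +0.4 rad or more); every light present lies flat, lens up, in one stack on the charging plate, each within 8 mm of the plate's centre seen from above, all small lights above all large ones; the orange cap lies on top, also within 8 mm; everything is at rest and released (value of joint switch above 0.4 rad and horizontal distance between each of large1, large2, large3, small1, small2, small3, cap and charge_plate below 0.008 m and z of each of large1, large2, large3, small1, small2, small3 in the frame of charge_plate above 0.004 m and angle between each of large1, large2, large3, small1, small2, small3's own z axis and vertical below 0.12 rad and z of each of small1, small2, small3 in the frame of large1 above 0.013 m and z of each of small1, small2, small3 in the frame of large2 above 0.013 m and z of each of small1, small2, small3 in the frame of large3 above 0.013 m and linear speed of each of large1, large2, large3, small1, small2, small3, cap below 0.02 m/s and z of cap in the frame of large1 above 0.01 m and z of cap in the frame of large2 above 0.01 m and z of cap in the frame of large3 above 0.01 m and z of cap in the frame of small1 above 0.01 m and z of cap in the frame of small2 above 0.01 m and z of cap in the frame of small3 above 0.01 m); the robot touches nothing.
It fails at once if the mug or the bottle is moved more than 40 mm or tipped (distance of any of mug, polish_bottle from where it was at the start of the episode above 0.04 m or angle between any of mug, polish_bottle's own z axis and vertical above 0.5 rad).
Of large1, large2, large3 only 2 to 3 are there at a start; the rules pass over those that are not, and their reading is None.
Of small1, small2, small3 only 2 to 3 are there at a start; the rules pass over those that are not, and their reading is None.
At some moment in a run one of cap may be knocked a few centimetres aside while the robot is not near it.
Once in a run the grip may slacken for a moment while it holds something.
It also fails if it takes over 210 s, if anything falls off the work surface, if the arm or the gripper's body presses on something with over 40 N, if the wrist force passes 120 N, or if a joint passes its speed limit or range.

ROBOT

A 7-joint arm with a two-finger parallel gripper is mounted at the origin on the work surface. World frame = base frame: x ahead of the robot, y to its left, z up, the work surface at z = 0. Lengths are in m, angles in rad, forces in N, time in s.
With the tool pointing down it reaches from about 0.4 to 0.85 m from the base axis. Payload 6.9 kg.
Tool frame: the origin (TCP) lies at the very end of the fingers, on their centre line; the grasp point (between the pads) lies tcp_to_grasp behind it (tcp_to_grasp is the distance from the TCP to the grasp point, in m); y points along the fingers, z is the direction in which the jaws open and shut, and the axes are right-handed (so a half turn about y gives the same grasp; the last joint's range is limited). The gripper opens to 85 mm and grips with 20 to 120 N. Pads are 22 mm wide; open, the fingers measure 114 mm over their backs; the gripper's body (76 mm by 85 mm) begins 54 mm behind the grasp point. The pads swing forward as they close: fully open they stand 13 mm farther back than shut.
Start: joints at [1.232, 0.507, -0.238, 1.5, 0.126, 1.149, -0.155], TCP at [0.268, -0.564, 0.231] pointing down, gripper open.
Joint ranges: [-3.08, 3.08], [-0.24, 2.05], [-1.43, 1.35], [0, 2.5], [-1.52, 4.66], [0.17, 1.96], [-2.89, 2.89]. Speed limits (rad/s): [2.39, 2.39, 3.14, 3.14, 3.14, 3.14, 3.14].

INTERFACE

Orientations are given as a rotation vector (axis times angle).
In Python, from cell import * gives the robot as it stands. The module is installed in compiled form; this text tells all that it offers.
- The arm moves only by the shell command python3 -m jog 'ROWS' [FORCE]. ROWS is JSON, a list of rows, each an object with "fingers": the opening in per cent of the stroke, from 0 (shut) to 100 (fully open); "dp": the shift along the world's x, y, z in mm, a list of three; "yaw": the turn about the world's z in rad. In form: [{"fingers": fingers, "dp": [tx, ty, tz], "yaw": yaw}, ...]. A call has 1 to 20 rows; each row shifts and turns the pose as measured when the row begins; what a row does not reach is not made up. A row lasts 1/12 s, in which the tool goes at most 41.7 mm and 7.16 degrees, less where a joint would pass 70% of its speed; a pose out of reach is approached as far as the arm can. A call is refused whole if a number of a shift passes 41.7 or a number of a turn 0.125, either way. A call with a gripper value outside its range is refused whole. The fingers move at their own pace and stop on an object; FORCE is the grip in N (left out, the last holds). Time passes only in rows, so rows that do not move let the fingers close. It gives the time, the measured TCP pose, the force and the opening at its end, in the units of the state.
- state(): the state, without advancing time (a new reading comes with each control period).
- grab_frame(name): name is "side" or "top"; returns the picture (400x640x3 uint8, red, green, blue); there is no depth.
- camera_params(name): a dict with "fovy" (degrees; the focal length in pixels is half the picture's height over the tangent of half this angle, whatever the lens; pixels are square), "cx", "cy" (the principal point, pixels), "view" (4x4, takes a point from world to camera coordinates). Camera axes: x right, y down, z forward; pixel columns grow to the right and rows downward; lengths in m; the calibration is good to about 2 mm. A picture is of the moment at which its call begins. camera_params takes no time and is no camera call.
- sign_off(): hands the job in, once; it reports no verdict.
Trained networks look in the newest picture that a camera, given by its name, has taken for a name from the list of things; names that differ only in an ending like _2 or _b are one class to them, and where a whole thing is asked for, a point or a joint stands for the part that bears it (a point fixed in the world has none). Each returns a list of dicts, best first, with "p" (0 to 1); they miss things now and then, are a little off and sometimes report something else, mostly with a low value. They report only what shows in the picture. A call takes as long as a camera call.
- cut_out(camera, label): "pixels" (400x640 bool, what is visible of it) and "box" ([left, top, right, bottom] in pixels, round what is visible of it).
- pinpoint(camera, label): "pixel" ([column, row] in pixels: a listed point, or the origin of a listed thing).
The state is a dict: "time_s": time; "q": joint angles; "qd": joint speeds; "joint_efforts": joint torques, N m; "ee_pos": TCP position; "orientation": TCP orientation; "wrist_force": force on the tool from outside, world axes, zero at the start; "ft_torque": the same for the moment, N m; "width": opening from 0.0 (shut) to 1.0 (fully open).
Only numpy, scipy, OpenCV 4.12 (cv2) and the standard library are available. Lean on these libraries where they do the work, as an engineer would, in place of code of your own. Each camera call takes 0.05 s, during which the arm holds its last target. There are 200 camera calls.

## Working session

There is one attempt and no reset: what is moved stays moved. The work goes in short steps, Python scripts to look and compute and a shell command to move; the robot and the scene stay as the last step left them, time stands still between calls to the robot, and variables do not carry over. Pictures are saved under pics/ and viewed, about 12 in all and at most 16, crops included, and the job is handed in when it is done.

```bash
mkdir -p pics
cat > h.py <<'E'
from cell import *
import numpy as np, cv2
from scipy.spatial.transform import Rotation as R
def ray(cam,px):
    c=camera_params(cam); f=200/np.tan(np.radians(c["fovy"])/2); V=np.array(c["view"])
    d=np.array([(px[0]-c["cx"])/f,(px[1]-c["cy"])/f,1.]); Rm=V[:3,:3]
    o=-Rm.T@V[:3,3]; d=Rm.T@d; return o,d/np.linalg.norm(d)
def at_z(cam,px,z):
    o,d=ray(cam,px); return o+d*(z-o[2])/d[2]
def tri(p1,p2,c1="top",c2="side"):
    o1,d1=ray(c1,p1);o2,d2=ray(c2,p2)
    A=np.c_[d1,-d2]; t=np.linalg.lstsq(A,o2-o1,rcond=None)[0]
    a=o1+t[0]*d1;b=o2+t[1]*d2; return (a+b)/2,np.linalg.norm(a-b)
def proj(cam,p):
    c=camera_params(cam); f=200/np.tan(np.radians(c["fovy"])/2); V=np.array(c["view"])
    q=V[:3,:3]@np.array(p)+V[:3,3]; return np.array([c["cx"]+f*q[0]/q[2],c["cy"]+f*q[1]/q[2]])
def save(cam,name):
    im=grab_frame(cam); cv2.imwrite(f"pics/{name}.png",im[...,::-1]); return im
E
python3 - <<'E'
from h import *
np.set_printoptions(precision=4,suppress=True)
a=save("top","t0");b=save("side","s0")
for c in ("top","side"):
    p=camera_params(c);print(c,p["fovy"],p["cx"],p["cy"],ray(c,(p["cx"],p["cy"])))
    for l in ["charger","charge_plate","switch_pivot","switch_tip","large1","small1","cap","mug","polish_bottle"]:
        print(l,[(round(d["p"],2),np.round(d["pixel"],1)) for d in pinpoint(c,l)])
print(state())
E
```

```text
top 57.49265271789268 318.3484601229612 196.31733608486127 (array([0.524 , 0.0011, 1.0472]), array([ 0.0808,  0.0078, -0.9967]))
charger [(0.7, array([331.4, 202.3]))]
charge_plate [(0.84, array([301.4, 199.2]))]
switch_pivot [(0.56, array([366. , 202.4]))]
switch_tip [(0.65, array([364., 194.]))]
large1 [(0.71, array([306.3, 200. ])), (0.64, array([222.9, 198. ])), (0.62, array([436.1, 267.4]))]
small1 [(0.62, array([195.9, 249. ])), (0.62, array([414.3, 208.5]))]
cap [(0.61, array([306.2, 199.4]))]
mug [(0.62, array([256. , 133.8]))]
polish_bottle [(0.78, array([375.2, 142.7]))]
side 54.01260715212428 323.03735054821163 202.25187499034251 (array([0.2064, 0.643 , 0.7488]), array([ 0.4068, -0.6393, -0.6525]))
charger [(0.7, array([334.6, 227. ]))]
charge_plate [(0.95, array([317.7, 234.8]))]
switch_pivot [(0.6, array([356.7, 194.4]))]
switch_tip [(0.41, array([349.2, 182.2]))]
large1 [(0.84, array([438.8, 185. ])), (0.75, array([260.6, 304.9]))]
small1 [(0.89, array([298.1, 365.7])), (0.75, array([378.5, 177.6])), (0.34, array([336.3, 225.9]))]
cap [(0.53, array([317.3, 230.5]))]
mug [(0.76, array([231.1, 244.6]))]
polish_bottle [(0.84, array([309.9, 176.9]))]
{'time_s': 1.0, 'q': array([ 1.2325,  0.5075, -0.2376,  1.5002,  0.1257,  1.1489, -0.1548]), 'qd': array([ 0.0011,  0.0015,  0.0008,  0.0004, -0.0016,  0.0005,  0.001 ]), 'joint_efforts': array([ -0.0003, -62.0376,  -2.1852, -24.9968,   0.0137,   0.0024,
         0.    ]), 'ee_pos': array([ 0.2683, -0.5645,  0.2313]), 'orientation': array([-0.4457,  1.9755, -1.9754]), 'wrist_force': array([0.0855, 0.5133, 0.1353]), 'ft_torque': array([-0.0111,  0.0451, -0.0369]), 'width': 1.0006404256476404}
```

View pics/t0.png

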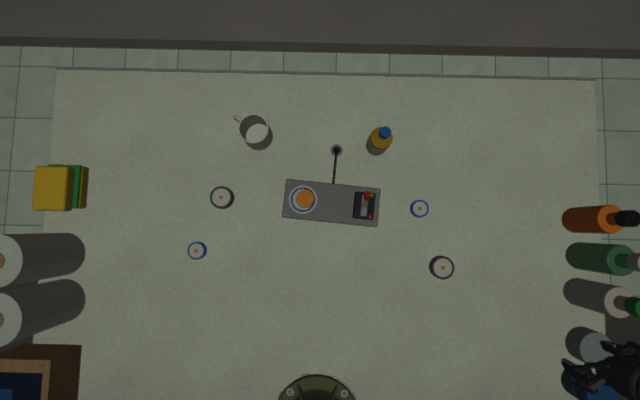

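View pics/s0.png

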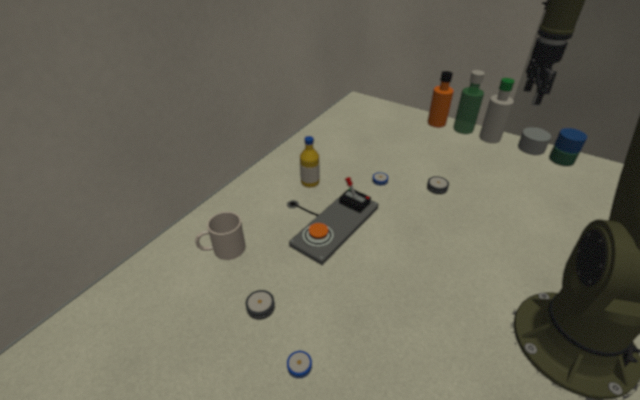

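The top view shows the charger at (331,203), the cap at (303,199) on the plate and the lever's red tip near (366,195). There are two large lights, at (222,198) and (442,267), and two small ones, at (197,250) and (420,208). The mug is at (256,132) and the bottle at (381,138). The side view agrees. Next I'll measure precisely by fitting silhouettes.

```bash
cat >> h.py <<'E'
from scipy.optimize import least_squares
def hull(cam,p,r,h):
    t=np.linspace(0,2*np.pi,60); c=np.array([[p[0]+r*np.cos(a),p[1]+r*np.sin(a),p[2]+s*h/2] for a in t for s in(-1,1)])
    return cv2.convexHull(np.array([proj(cam,q) for q in c],np.float32))[:,0]
def cen(poly):
    m=cv2.moments(poly.astype(np.float32)); return np.array([m["m10"]/m["m00"],m["m01"]/m["m00"]])
def fit(obs,r,h,p0,zfix=None):
    "obs: {cam: mask centroid}"
    f=lambda v: np.concatenate([cen(hull(c,np.r_[v[:2],zfix if zfix is not None else v[2]],r,h))-o for c,o in obs.items()])
    s=least_squares(f,np.array(p0[:2] if zfix is not None else p0,float),diff_step=1e-4); return s.x,np.abs(s.fun).max()
def masks(cam,l):
    return [(d["p"],np.argwhere(d["pixels"]).mean(0)[::-1]+0.0,int(d["pixels"].sum()),d["box"]) for d in cut_out(cam,l)]
E
python3 - <<'E'
from h import *
np.set_printoptions(precision=4,suppress=True)
M={}
for l,r,h in [("large1",.032,.022),("small1",.025,.016),("cap",.025,.012)]:
    T=masks("top",l);S=masks("side",l)
    for a in T:print("T",l,a)
    for a in S:print("S",l,a)
    for t in T:
        for s in S:
            p,e=tri(t[1],s[1])
            if e<.03: print(l,t[1],s[1],fit({"top":t[1],"side":s[1]},r,h,p), 'zfix',fit({"top":t[1],"side":s[1]},r,h,p,.046-.006 if l=="cap" else h/2))
for l in ["charger","switch"]:
    for c in("top","side"):
        for a in masks(c,l)[:1]:print(l,c,a)
d=cut_out("top","charger")[0]["pixels"].astype(np.uint8)
print(cv2.minAreaRect(cv2.findContours(d,0,1)[0][0]))
t=cv2.imread("pics/t0.png")[165:240,270:390];s=cv2.imread("pics/s0.png")[165:270,280:400]
cv2.imwrite("pics/z0.png",np.vstack([cv2.resize(t,None,fx=4,fy=4,interpolation=2),cv2.resize(s,None,fx=4,fy=4,interpolation=2)])[:600*2][:720])
for pl in ["charge_plate","switch_pivot","switch_tip"]:
    a=pinpoint("top",pl)[0]["pixel"];b=pinpoint("side",pl)[0]["pixel"];print(pl,a,b,tri(a,b))
E
python3 -c "
import cv2;a=cv2.imread('pics/z0.png');cv2.imwrite('pics/z0.png',cv2.resize(a,None,fx=.8,fy=.8))"
```

```text
T large1 (0.84, array([441.2946, 267.0848]), 448, [426.4, 257.3, 454.7, 283.5])
T large1 (0.73, array([221.2927, 197.2329]), 468, [209.2, 186.1, 236.5, 208.3])
S large1 (0.82, array([437.9138, 185.4123]), 325, [428.4, 177.7, 448.2, 194.9])
S large1 (0.73, array([259.8411, 304.6986]), 730, [246.6, 290.9, 275.4, 323.3])
S large1 (0.67, array([380.6852, 178.5864]), 162, [374.2, 172.7, 387.4, 186.3])Traceback (most recent call last):
  File "<stdin>", line 11, in <module>
  File "h.py", line 28, in fit
    s=least_squares(f,np.array(p0[:2] if zfix is not None else p0,float),diff_step=1e-4); return s.x,np.abs(s.fun).max()
    return func(*args, **kwargs)
    result = trf(vector_fun.fun, vector_fun.jac, x0, f0, J0, lb, ub, ftol, xtol,
                 gtol, max_nfev, x_scale, loss_function, tr_solver,
                 tr_options.copy(), verbose, callback=callback_wrapped)
    return trf_no_bounds(
        fun, jac, x0, f0, J0, ftol, xtol, gtol, max_nfev, x_scale,
        loss_function, tr_solver, tr_options, verbose, callback=callback)
    f_new = fun(x_new)
    self._update_fun()
    ~~~~
[... 467 characters left out ...]
         ~~~~^^^^^^^^^^^^^^^^^^^^^^^^^^^^^^^^^^^^^^^^^^^^^^^^^^^^^^^
  File "h.py", line 22, in hull
    return cv2.convexHull(np.array([proj(cam,q) for q in c],np.float32))[:,0]
                                    ~~~~^^^^^^^
  File "h.py", line 15, in proj
    c=camera_params(cam); f=200/np.tan(np.radians(c["fovy"])/2); V=np.array(c["view"])
ValueError: time passes only in moves, steps and waits
[ WARN:0@0.018] global loadsave.cpp:275 findDecoder imread_('pics/z0.png'): can't open/read file: check file path/integrity
Traceback (most recent call last):
cv2.error: OpenCV(4.12.0) /io/opencv/modules/imgproc/src/resize.cpp:4208: error: (-215:Assertion failed) !ssize.empty() in function 'resize'
```

```bash
sed -i 's/^from cell import \*/from cell import *\nimport cell,functools\ncamera_params=functools.lru_cache(cell.camera_params)/' h.py
cat > m.py <<'E'
from h import *
np.set_printoptions(precision=4,suppress=True)
for l,r,h in [("large1",.032,.022),("small1",.025,.016),("cap",.025,.012)]:
    T=masks("top",l);S=masks("side",l)
    for t in T:
        for s in S:
            p,e=tri(t[1],s[1])
            if e<.02: o={"top":t[1],"side":s[1]};print(l,t[:3],s[:3],fit(o,r,h,p), 'zfix',fit(o,r,h,p,.046-.006 if l=="cap" else h/2))
E
cp m.py m1.py
cat >> m1.py <<'E'
d=cut_out("top","charger")[0]["pixels"].astype(np.uint8)
print(cv2.minAreaRect(cv2.findContours(d,0,1)[0][0]))
t=cv2.imread("pics/t0.png")[170:235,270:390];s=cv2.imread("pics/s0.png")[170:265,280:400]
cv2.imwrite("pics/z0.png",cv2.resize(np.hstack([np.pad(t,((0,30),(0,0),(0,0))),s]),None,fx=3.3,fy=3.3,interpolation=2))
for pl in ["charge_plate","switch_pivot","switch_tip"]:
    a=pinpoint("top",pl)[0]["pixel"];b=pinpoint("side",pl)[0]["pixel"];print(pl,a,b,tri(a,b))
E
python3 m1.py
```

```text
large1 (0.84, array([441.2946, 267.0848]), 448) (0.82, array([437.9138, 185.4123]), 325) (array([ 0.4166, -0.3409,  0.0061]), np.float64(0.009959805897324259)) zfix (array([ 0.4165, -0.3382]), np.float64(0.7858437532481162))
large1 (0.73, array([221.2927, 197.2329]), 468) (0.73, array([259.8411, 304.6986]), 730) (array([0.599 , 0.2863, 0.0086]), np.float64(0.08285299783614164)) zfix (array([0.5983, 0.2867]), np.float64(0.3860821700753263))
small1 (0.7, array([419.1241, 208.5365]), 274) (0.49, array([380.7862, 178.6069]), 145) (array([ 0.5797, -0.2792,  0.0046]), np.float64(0.10107608352916486)) zfix (array([ 0.5792, -0.2775]), np.float64(0.544690072343343))
small1 (0.65, array([197.0075, 250.1791]), 268) (0.87, array([299.2759, 364.0621]), 580) (array([0.4475, 0.3498, 0.0055]), np.float64(0.0014348799055881045)) zfix (array([0.447 , 0.3501]), np.float64(0.4361904984513387))
cap (0.52, array([304.753 , 198.1793]), 251) (0.66, array([318.2698, 231.1871]), 278) (array([0.5999, 0.0467, 0.0361]), np.float64(0.05499342738363566)) zfix (array([0.599 , 0.0478]), np.float64(0.6781237641572488))
((331.5121765136719, 195.8902587890625), (97.0693130493164, 54.001014709472656), 6.340191841125488)
charge_plate [301.4, 199.2] [317.7, 234.8] (array([0.5966, 0.0559, 0.0323]), np.float64(0.0011783374479269679))
switch_pivot [366.0, 202.4] [356.7, 194.4] (array([ 0.5875, -0.1244,  0.045 ]), np.float64(0.008632168115952382))
switch_tip [364.0, 194.0] [349.2, 182.2] (array([ 0.6072, -0.1135,  0.0873]), np.float64(0.007708431288600313))
```

View pics/z0.png

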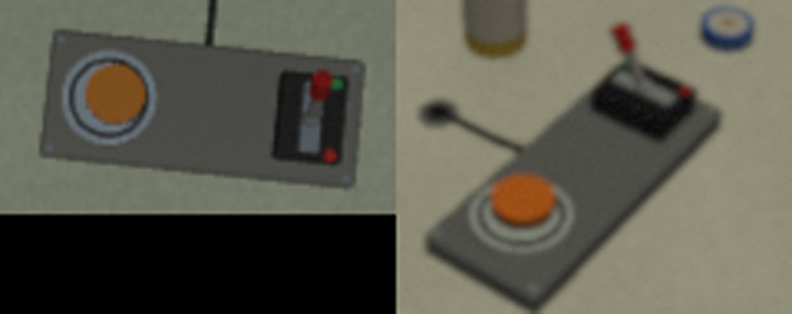

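The zoom shows the lever leaning to the green dot, so the charger is ON. The cap is off-centre on the plate, whose ring centre is at about (303,199.5) in the top picture. Next I'll compute the charger pose.

Run:
```python
from h import *
np.set_printoptions(precision=4,suppress=True)
T=lambda x,y:(270+(x+.5)/3.3-.5,170+(y+.5)/3.3-.5); S=lambda x,y:(280+(x-396+.5)/3.3-.5,170+(y+.5)/3.3-.5)
C=[at_z("top",T(*c),.022) for c in[(54,30),(364,62),(354,187),(41,156)]];print(np.array(C))
c=np.mean(C,0);print("cen",c)
for a,b in((1,0),(2,3)): v=(C[b]-C[a]);print(np.linalg.norm(v),"yaw",np.arctan2(-v[0],v[1]))
for a,b in((3,0),(2,1)): v=(C[b]-C[a]);print(np.linalg.norm(v),"yaw",np.arctan2(v[1],v[0]))
Cs=[at_z("side",S(*c),.022) for c in[(720,108),(537,300),(428,238)]];print("side",np.array(Cs),(Cs[0]+Cs[2])/2)
print("plate",at_z("top",T(109.5,97.5),.034),at_z("side",S(521,213),.034),tri(T(109.5,97.5),S(521,213)))
print("tip",tri(T(322,82),S(622,32)),at_z("top",T(318,78),.1))
y=-.1
print(R.from_rotvec(state()["orientation"]).as_matrix())
```

```text
[[ 0.655   0.1019  0.022 ]
 [ 0.6333 -0.1643  0.022 ]
 [ 0.5265 -0.1568  0.022 ]
 [ 0.5467  0.1097  0.022 ]]
cen [ 0.5904 -0.0274  0.022 ]
0.26701005324617655 yaw -0.0812521960788353
0.26722623999278955 yaw -0.07561611697469267
0.10854747240338 yaw -0.07204330035824186
0.10704362589921566 yaw -0.06993385209999602
side [[ 0.5282 -0.1526  0.022 ]
 [ 0.5445  0.1141  0.022 ]
 [ 0.6488  0.1068  0.022 ]] [ 0.5885 -0.0229  0.022 ]
plate [0.5971 0.0521 0.034 ] [0.5967 0.0554 0.034 ] (array([0.5979, 0.0525, 0.0308]), np.float64(0.001241831455188585))
tip (array([ 0.6094, -0.1196,  0.0918]), np.float64(0.0007114417168048125)) [ 0.6115 -0.1155  0.1   ]
[[-0.9031  0.      0.4293]
 [-0.4293  0.     -0.9031]
 [-0.     -1.     -0.    ]]
```

```bash
python3 -c "
from h import *
print(tcp_to_grasp)
for l in ('mug','polish_bottle'):
    a=pinpoint('top',l)[0]['pixel'];b=pinpoint('side',l)[0]['pixel'];print(l,tri(a,b))"
python3 -m jog '[{"fingers":0,"dp":[26,30,0],"yaw":-0.03},{"fingers":0,"dp":[26,30,0],"yaw":-0.03},{"fingers":0,"dp":[26,30,0],"yaw":-0.03},{"fingers":0,"dp":[26,30,0],"yaw":-0.03},{"fingers":0,"dp":[26,30,0],"yaw":-0.03},{"fingers":0,"dp":[26,30,0],"yaw":-0.03},{"fingers":0,"dp":[26,30,0],"yaw":-0.03},{"fingers":0,"dp":[26,30,0],"yaw":-0.03},{"fingers":0,"dp":[26,30,0],"yaw":-0.03},{"fingers":0,"dp":[26,30,0],"yaw":-0.03},{"fingers":0,"dp":[26,30,0],"yaw":-0.03},{"fingers":0,"dp":[26,30,0],"yaw":-0.03},{"fingers":0,"dp":[26,30,0],"yaw":-0.03},{"fingers":0,"dp":[26,30,0],"yaw":-0.03},{"fingers":0,"dp":[20,30,0],"yaw":-0.03}]' 40
```

```text
0.0187
mug (array([0.77981809, 0.19010073, 0.01282539]), np.float64(0.01178207737058445))
polish_bottle (array([ 0.7628332 , -0.15119544,  0.01818944]), np.float64(0.004939541433723867))
time_s: 3.2
ee_pos: [0.656, -0.1022, 0.232]
orientation: [-0.053, -2.188, 2.2]
wrist_force: [0.1, 0.4, -0.8]
width: -0.0
```

```bash
python3 -m jog '[{"fingers":0,"dp":[0,-6,-38],"yaw":0},{"fingers":0,"dp":[0,-6,-38],"yaw":0},{"fingers":0,"dp":[0,0,-39],"yaw":0},{"fingers":0,"dp":[0,0,-39],"yaw":0},{"fingers":0,"dp":[0,0,0],"yaw":0}]'
python3 -m jog '[{"fingers":0,"dp":[-12,0,0],"yaw":0},{"fingers":0,"dp":[-12,0,0],"yaw":0},{"fingers":0,"dp":[-12,0,0],"yaw":0},{"fingers":0,"dp":[-12,0,0],"yaw":0},{"fingers":0,"dp":[-12,0,0],"yaw":0},{"fingers":0,"dp":[-12,0,0],"yaw":0},{"fingers":0,"dp":[0,0,0],"yaw":0}]'
python3 - <<'E'
from h import *
print(R.from_rotvec(state()["orientation"]).as_matrix()[:,2])
a=save("top","t1")[170:235,270:390];b=save("side","s1")[150:245,280:400]
cv2.imwrite("pics/z1.png",cv2.resize(np.hstack([np.pad(a,((0,30),(0,0),(0,0))),b]),None,fx=3.3,fy=3.3,interpolation=2)[...,::-1])
E
```

```text
time_s: 3.62
ee_pos: [0.6643, -0.0967, 0.0758]
orientation: [-0.048, -2.213, 2.206]
wrist_force: [-1.5, -0.1, -0.7]
width: -0.002
time_s: 4.2
ee_pos: [0.5928, -0.0972, 0.0839]
orientation: [-0.053, -2.213, 2.208]
wrist_force: [-0.3, 0.3, 0.1]
width: 0.004
[-0.03418857 -0.99941251 -0.00240272]
```

View pics/z1.png

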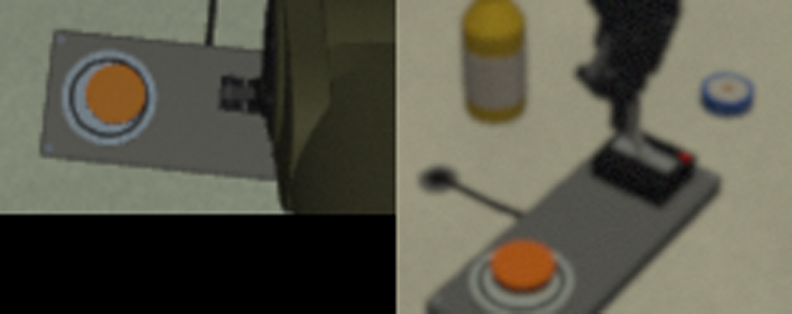

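The side view shows the lever at about upright against the fingers, but the tool is 18 mm off in y. I'll back off, recentre and push on.

```bash
python3 -m jog '[{"fingers":0,"dp":[25,0,0],"yaw":0},{"fingers":0,"dp":[25,0,0],"yaw":0},{"fingers":0,"dp":[10,-18,-6],"yaw":0},{"fingers":0,"dp":[0,0,0],"yaw":0},{"fingers":0,"dp":[0,0,0],"yaw":0}]'
python3 -m jog '[{"fingers":0,"dp":[-14,0,0],"yaw":0},{"fingers":0,"dp":[-14,0,0],"yaw":0},{"fingers":0,"dp":[-14,0,0],"yaw":0},{"fingers":0,"dp":[-14,0,0],"yaw":0},{"fingers":0,"dp":[-14,0,0],"yaw":0},{"fingers":0,"dp":[-7,0,0],"yaw":0},{"fingers":0,"dp":[0,0,0],"yaw":0},{"fingers":0,"dp":[0,0,0],"yaw":0}]'
```

```text
time_s: 4.72
ee_pos: [0.6637, -0.1148, 0.0829]
orientation: [-0.063, -2.22, 2.214]
wrist_force: [-0.1, 0.7, 0.3]
width: -0.0
time_s: 5.38
ee_pos: [0.589, -0.1137, 0.0864]
orientation: [-0.072, -2.224, 2.218]
wrist_force: [-0.3, -0.1, 0.6]
width: -0.003
```

```bash
python3 -m jog '[{"fingers":0,"dp":[-12,0,0],"yaw":0},{"fingers":0,"dp":[-8,0,0],"yaw":0},{"fingers":0,"dp":[0,0,0],"yaw":0},{"fingers":0,"dp":[0,0,0],"yaw":0},{"fingers":0,"dp":[30,0,0],"yaw":0},{"fingers":0,"dp":[25,0,20],"yaw":0},{"fingers":0,"dp":[0,0,40],"yaw":0},{"fingers":50,"dp":[0,30,20],"yaw":0},{"fingers":100,"dp":[0,38,0],"yaw":0},{"fingers":100,"dp":[0,38,0],"yaw":0},{"fingers":100,"dp":[0,38,0],"yaw":0},{"fingers":100,"dp":[0,38,0],"yaw":0},{"fingers":100,"dp":[0,0,0],"yaw":0},{"fingers":100,"dp":[0,0,0],"yaw":0}]'
python3 - <<'E'
from h import *
a=save("top","t2")[170:235,270:390];b=save("side","s2")[150:245,280:400]
cv2.imwrite("pics/z2.png",cv2.resize(np.hstack([np.pad(a,((0,30),(0,0),(0,0))),b]),None,fx=3.3,fy=3.3,interpolation=2)[...,::-1])
for c in ("top","side"):
    for l in ("switch_tip","cap"): print(c,l,pinpoint(c,l)[:1])
E
```

```text
time_s: 6.55
ee_pos: [0.6394, 0.075, 0.1714]
orientation: [0.092, 2.219, -2.212]
wrist_force: [-0.4, -2.4, -0.3]
width: 0.975
top switch_tip []
top cap []
side switch_tip [{'pixel': [231.0, 250.7], 'p': 0.2}]
side cap [{'pixel': [319.5, 227.1], 'p': 0.69}]
```

View pics/z2.png

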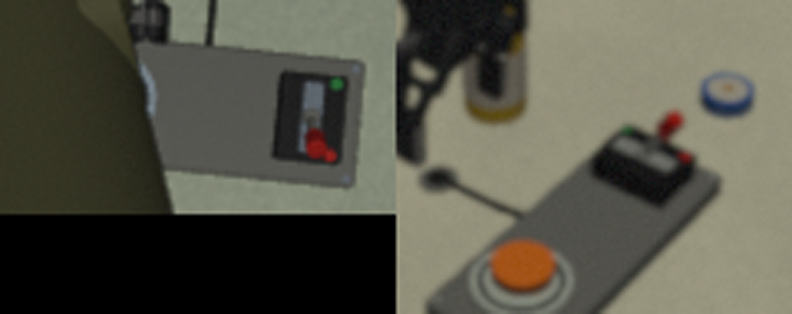

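The lever now leans to the red dot, so the charger is OFF, and the cap is still on the plate. Now to grasp the cap.

```bash
python3 -m jog '[{"fingers":100,"dp":[-20,-14,0],"yaw":0},{"fingers":100,"dp":[-20,-13,-30],"yaw":0},{"fingers":100,"dp":[0,0,-38],"yaw":0},{"fingers":100,"dp":[0,0,-20],"yaw":0},{"fingers":100,"dp":[0,0,0],"yaw":0},{"fingers":100,"dp":[0,0,0],"yaw":0}]'
```

```text
time_s: 7.35
ee_pos: [0.5998, 0.0337, 0.0833]
orientation: [-0.12, -2.218, 2.218]
wrist_force: [1.1, -0.1, 0.3]
width: 0.999
```

```bash
python3 -m jog '[{"fingers":100,"dp":[-1,14,0],"yaw":0},{"fingers":100,"dp":[0,0,-25],"yaw":0},{"fingers":100,"dp":[0,0,-12],"yaw":0},{"fingers":100,"dp":[0,0,0],"yaw":0},{"fingers":100,"dp":[0,0,0],"yaw":0}]'; python3 -c "
from h import *
print(R.from_rotvec(state()['orientation']).as_matrix())"
```

```text
time_s: 7.77
ee_pos: [0.6038, 0.0506, 0.0516]
orientation: [0.134, 2.22, -2.215]
wrist_force: [-0.1, 0.0, -1.3]
width: 1.004
[[-9.96352133e-01  6.24740856e-02 -5.81327394e-02]
 [ 5.82802871e-02  5.40513418e-04 -9.98300113e-01]
 [-6.23364652e-02 -9.98046440e-01 -4.17954934e-03]]
```

```bash
cat > st.py <<'E'
from h import *
s=state();m=R.from_rotvec(s["orientation"]).as_matrix()
print("pos",np.round(s["ee_pos"],4),"tilt x,y",np.round(m[:2,1],3),"jaw",np.round(m[:,2],3),"w",round(float(s["width"]),3),"t",round(s["time_s"],2),"F",np.round(s["wrist_force"],1))
E
python3 -m jog '[{"fingers":100,"dp":[-2.5,0,-8],"yaw":0},{"fingers":100,"dp":[-2.5,-2,-7],"yaw":0},{"fingers":100,"dp":[0,0,0],"yaw":0},{"fingers":100,"dp":[0,0,0],"yaw":0}]'; python3 st.py
```

```text
time_s: 8.1
ee_pos: [0.6002, 0.0499, 0.0385]
orientation: [0.138, 2.218, -2.211]
wrist_force: [0.4, -0.6, 1.2]
width: 1.001
pos [0.6002 0.0499 0.0385] tilt x,y [0.067 0.001] jaw [-0.057 -0.998 -0.005] w 1.001 t 8.1 F [ 0.4 -0.6  1.2]
```

```bash
python3 -m jog '[{"fingers":0,"dp":[0,0,-1],"yaw":0},{"fingers":0,"dp":[0,0,0],"yaw":0},{"fingers":0,"dp":[0,0,0],"yaw":0},{"fingers":0,"dp":[0,0,0],"yaw":0},{"fingers":0,"dp":[0,0,0],"yaw":0},{"fingers":0,"dp":[0,0,0],"yaw":0},{"fingers":0,"dp":[0,0,0],"yaw":0},{"fingers":0,"dp":[0,0,0],"yaw":0}]' 40; python3 st.py
```

```text
time_s: 8.77
ee_pos: [0.6008, 0.0493, 0.039]
orientation: [0.141, 2.218, -2.21]
wrist_force: [-0.2, -0.1, -0.9]
width: 0.554
pos [0.6008 0.0493 0.039 ] tilt x,y [0.069 0.001] jaw [-0.058 -0.998 -0.005] w 0.554 t 8.77 F [-0.2 -0.1 -0.9]
```

```bash
python3 -m jog '[{"fingers":0,"dp":[0,0,20],"yaw":0},{"fingers":0,"dp":[0,0,30],"yaw":0},{"fingers":0,"dp":[-20,-10,10],"yaw":0},{"fingers":0,"dp":[-27,-13,0],"yaw":0},{"fingers":0,"dp":[-27,-13,0],"yaw":0},{"fingers":0,"dp":[-27,-13,0],"yaw":0},{"fingers":0,"dp":[-27,-13,0],"yaw":0},{"fingers":0,"dp":[-15,-7,-15],"yaw":0},{"fingers":0,"dp":[-5,-3,-15],"yaw":0},{"fingers":0,"dp":[0,0,-15],"yaw":0},{"fingers":0,"dp":[0,0,0],"yaw":0},{"fingers":0,"dp":[0,0,0],"yaw":0}]'; python3 st.py
```

```text
time_s: 9.77
ee_pos: [0.4461, -0.0248, 0.0559]
orientation: [0.145, 2.216, -2.208]
wrist_force: [0.2, 0.2, -0.3]
width: 0.555
pos [ 0.4461 -0.0248  0.0559] tilt x,y [0.072 0.002] jaw [-0.058 -0.998 -0.006] w 0.555 t 9.77 F [ 0.2  0.2 -0.3]
```

```bash
python3 -m jog '[{"fingers":0,"dp":[0,0,-18],"yaw":0},{"fingers":0,"dp":[0,0,-15],"yaw":0},{"fingers":0,"dp":[0,0,-8],"yaw":0},{"fingers":0,"dp":[0,0,-4],"yaw":0},{"fingers":0,"dp":[0,0,0],"yaw":0},{"fingers":0,"dp":[0,0,0],"yaw":0}]'; python3 st.py
```

```text
time_s: 10.27
ee_pos: [0.4512, -0.0237, 0.0127]
orientation: [0.151, 2.212, -2.203]
wrist_force: [-0.1, -0.8, 0.1]
width: 0.551
pos [ 0.4512 -0.0237  0.0127] tilt x,y [0.08  0.002] jaw [-0.057 -0.998 -0.006] w 0.551 t 10.27 F [-0.1 -0.8  0.1]
```

```bash
python3 -m jog '[{"fingers":0,"dp":[0,0,-4],"yaw":0},{"fingers":0,"dp":[0,0,-2],"yaw":0},{"fingers":0,"dp":[0,0,0],"yaw":0},{"fingers":60,"dp":[0,0,0],"yaw":0},{"fingers":100,"dp":[0,0,0],"yaw":0},{"fingers":100,"dp":[0,0,0],"yaw":0},{"fingers":100,"dp":[0,0,0],"yaw":0},{"fingers":100,"dp":[0,0,0],"yaw":0},{"fingers":100,"dp":[0,0,15],"yaw":0},{"fingers":100,"dp":[0,0,30],"yaw":0},{"fingers":100,"dp":[0,0,40],"yaw":0},{"fingers":100,"dp":[0,0,0],"yaw":0},{"fingers":100,"dp":[0,0,0],"yaw":0}]'; python3 st.py
```

```text
time_s: 11.35
ee_pos: [0.4516, -0.0234, 0.0964]
orientation: [0.151, 2.211, -2.202]
wrist_force: [0.2, 0.3, -0.1]
width: 1.0
pos [ 0.4516 -0.0234  0.0964] tilt x,y [0.08  0.002] jaw [-0.056 -0.998 -0.006] w 1.0 t 11.35 F [ 0.2  0.3 -0.1]
```

```bash
python3 -m jog '[{"fingers":100,"dp":[10,20,0],"yaw":0},{"fingers":100,"dp":[15,32,0],"yaw":0},{"fingers":100,"dp":[15,32,0],"yaw":0},{"fingers":100,"dp":[15,32,0],"yaw":0},{"fingers":100,"dp":[15,32,0],"yaw":0},{"fingers":100,"dp":[15,32,0],"yaw":0},{"fingers":100,"dp":[15,32,0],"yaw":0},{"fingers":100,"dp":[15,32,0],"yaw":0},{"fingers":100,"dp":[15,32,0],"yaw":0},{"fingers":100,"dp":[10,20,0],"yaw":0},{"fingers":100,"dp":[5,10,0],"yaw":0},{"fingers":100,"dp":[0,0,0],"yaw":0},{"fingers":100,"dp":[0,0,0],"yaw":0}]'; python3 st.py
```

```text
time_s: 12.43
ee_pos: [0.5942, 0.2954, 0.0855]
orientation: [0.147, 2.211, -2.22]
wrist_force: [-0.2, -1.1, 0.4]
width: 0.998
pos [0.5942 0.2954 0.0855] tilt x,y [ 0.07  -0.006] jaw [-0.063 -0.998  0.002] w 0.998 t 12.43 F [-0.2 -1.1  0.4]
```

```bash
python3 -m jog '[{"fingers":100,"dp":[4,-9,-20],"yaw":0},{"fingers":100,"dp":[0,0,-25],"yaw":0},{"fingers":100,"dp":[0,0,-15],"yaw":0},{"fingers":100,"dp":[0,0,-8],"yaw":0},{"fingers":100,"dp":[0,0,-2],"yaw":0},{"fingers":100,"dp":[0,0,0],"yaw":0},{"fingers":100,"dp":[0,0,0],"yaw":0}]'; python3 st.py
```

```text
time_s: 13.02
ee_pos: [0.596, 0.2766, 0.0119]
orientation: [-0.151, -2.206, 2.23]
wrist_force: [0.6, 0.3, -0.5]
width: 1.003
pos [0.596  0.2766 0.0119] tilt x,y [ 0.067 -0.013] jaw [-0.069 -0.998  0.008] w 1.003 t 13.02 F [ 0.6  0.3 -0.5]
```

```bash
python3 -m jog '[{"fingers":100,"dp":[3,9,0],"yaw":0},{"fingers":100,"dp":[0,0,-3],"yaw":0},{"fingers":100,"dp":[0,0,-3],"yaw":0},{"fingers":100,"dp":[0,0,0],"yaw":0},{"fingers":100,"dp":[0,0,0],"yaw":0}]'; python3 st.py;  python3 -c "
from h import *
for c in('side','top'):
    grab_frame(c); print(c,[m[:3] for m in masks(c,'large1')])"
```

```text
time_s: 13.43
ee_pos: [0.6014, 0.2878, 0.0092]
orientation: [0.157, 2.209, -2.225]
wrist_force: [0.3, -0.8, 0.4]
width: 1.001
pos [0.6014 0.2878 0.0092] tilt x,y [ 0.072 -0.01 ] jaw [-0.069 -0.998  0.005] w 1.001 t 13.43 F [ 0.3 -0.8  0.4]
side [(0.81, array([261.56493506, 305.30194805]), 616), (0.71, array([437.82058824, 185.27647059]), 340)]
top [(0.64, array([441.24947146, 267.21564482]), 473)]
```

```bash
python3 -m jog '[{"fingers":100,"dp":[-2,0,-4],"yaw":0},{"fingers":0,"dp":[0,0,-1],"yaw":0},{"fingers":0,"dp":[0,0,0],"yaw":0},{"fingers":0,"dp":[0,0,0],"yaw":0},{"fingers":0,"dp":[0,0,0],"yaw":0},{"fingers":0,"dp":[0,0,0],"yaw":0},{"fingers":0,"dp":[0,0,0],"yaw":0},{"fingers":0,"dp":[0,0,0],"yaw":0}]' 50; python3 st.py
python3 -m jog '[{"fingers":0,"dp":[0,0,15],"yaw":0},{"fingers":0,"dp":[0,0,30],"yaw":0},{"fingers":0,"dp":[0,0,30],"yaw":0},{"fingers":0,"dp":[0,0,0],"yaw":0},{"fingers":0,"dp":[0,0,0],"yaw":0}]'; python3 st.py
```

```text
time_s: 14.3
ee_pos: [0.599, 0.287, 0.0042]
orientation: [0.157, 2.208, -2.226]
wrist_force: [-0.8, -0.1, 1.3]
width: 0.726
pos [0.599  0.287  0.0042] tilt x,y [ 0.072 -0.01 ] jaw [-0.07  -0.998  0.005] w 0.726 t 14.3 F [-0.8 -0.1  1.3]
time_s: 14.72
ee_pos: [0.5966, 0.2858, 0.0789]
orientation: [-0.15, -2.205, 2.23]
wrist_force: [-1.2, -0.5, -1.6]
width: 0.726
pos [0.5966 0.2858 0.0789] tilt x,y [ 0.066 -0.013] jaw [-0.069 -0.998  0.009] w 0.726 t 14.72 F [-1.2 -0.5 -1.6]
```

```bash
python3 -m jog '[{"fingers":0,"dp":[0,-15,5],"yaw":0},{"fingers":0,"dp":[0,-30,0],"yaw":0},{"fingers":0,"dp":[0,-34,0],"yaw":0},{"fingers":0,"dp":[0,-34,0],"yaw":0},{"fingers":0,"dp":[0,-34,0],"yaw":0},{"fingers":0,"dp":[0,-30,0],"yaw":0},{"fingers":0,"dp":[0,-20,0],"yaw":0},{"fingers":0,"dp":[0,-12,0],"yaw":0},{"fingers":0,"dp":[0,-6,0],"yaw":0},{"fingers":0,"dp":[0,0,0],"yaw":0},{"fingers":0,"dp":[0,0,0],"yaw":0},{"fingers":0,"dp":[0,0,0],"yaw":0}]'; python3 st.py
```

```text
time_s: 15.72
ee_pos: [0.5871, 0.0538, 0.0763]
orientation: [-0.136, -2.194, 2.228]
wrist_force: [-0.2, 0.5, -1.6]
width: 0.723
pos [0.5871 0.0538 0.0763] tilt x,y [ 0.052 -0.017] jaw [-0.07  -0.997  0.014] w 0.723 t 15.72 F [-0.2  0.5 -1.6]
```

```bash
python3 -m jog '[{"fingers":0,"dp":[8,0,-5],"yaw":0},{"fingers":0,"dp":[1,0,-13],"yaw":0},{"fingers":0,"dp":[0,0,-8],"yaw":0},{"fingers":0,"dp":[0,0,-3],"yaw":0},{"fingers":0,"dp":[0,0,0],"yaw":0},{"fingers":0,"dp":[0,0,0],"yaw":0}]'; python3 st.py; python3 -c "
from h import *
a=save('side','s3')[190:290,250:380]
cv2.imwrite('pics/z3.png',cv2.resize(a,None,fx=5,fy=5,interpolation=2)[...,::-1])"
```

```text
time_s: 16.22
ee_pos: [0.5984, 0.0617, 0.0449]
orientation: [-0.127, -2.204, 2.23]
wrist_force: [-0.1, 0.0, -1.2]
width: 0.727
pos [0.5984 0.0617 0.0449] tilt x,y [ 0.054 -0.014] jaw [-0.06  -0.998  0.01 ] w 0.727 t 16.22 F [-0.1  0.  -1.2]
```

View pics/z3.png

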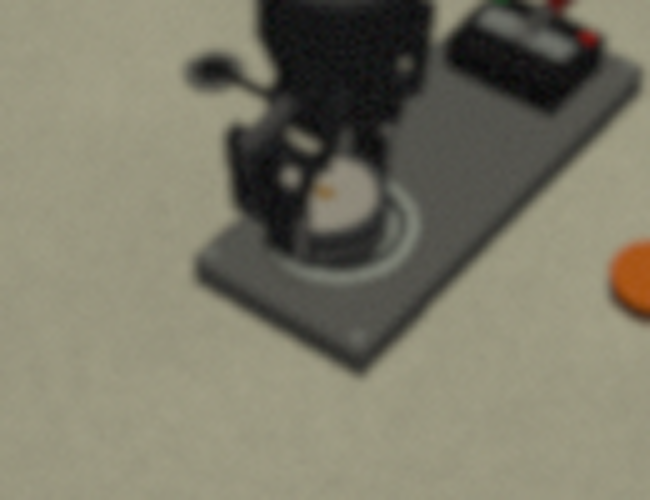

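The light is held flat just above the plate, a bit toward +y. I'll trim and lower it.

```bash
python3 -m jog '[{"fingers":0,"dp":[-1,-8,0],"yaw":0},{"fingers":0,"dp":[0,0,-2],"yaw":0},{"fingers":0,"dp":[0,0,0],"yaw":0},{"fingers":0,"dp":[0,0,0],"yaw":0}]'; python3 st.py
```

```text
time_s: 16.6
ee_pos: [0.5979, 0.0527, 0.044]
orientation: [-0.129, -2.204, 2.231]
wrist_force: [0.3, -0.4, -0.3]
width: 0.726
pos [0.5979 0.0527 0.044 ] tilt x,y [ 0.056 -0.014] jaw [-0.06  -0.998  0.01 ] w 0.726 t 16.6 F [ 0.3 -0.4 -0.3]
```

```bash
python3 -m jog '[{"fingers":0,"dp":[0,0,-3],"yaw":0},{"fingers":0,"dp":[0,0,-2],"yaw":0},{"fingers":0,"dp":[0,0,0],"yaw":0}]'; python3 st.py
python3 -m jog '[{"fingers":0,"dp":[0,0,-1],"yaw":0},{"fingers":80,"dp":[0,0,0],"yaw":0},{"fingers":100,"dp":[0,0,0],"yaw":0},{"fingers":100,"dp":[0,0,0],"yaw":0},{"fingers":100,"dp":[0,0,0],"yaw":0},{"fingers":100,"dp":[0,0,15],"yaw":0},{"fingers":100,"dp":[0,0,30],"yaw":0},{"fingers":100,"dp":[0,0,25],"yaw":0},{"fingers":100,"dp":[0,0,0],"yaw":0}]'; python3 st.py
```

```text
time_s: 16.85
ee_pos: [0.5982, 0.0523, 0.0393]
orientation: [-0.131, -2.205, 2.231]
wrist_force: [0.4, -0.0, -0.6]
width: 0.73
pos [0.5982 0.0523 0.0393] tilt x,y [ 0.057 -0.014] jaw [-0.061 -0.998  0.01 ] w 0.73 t 16.85 F [ 0.4 -0.  -0.6]
time_s: 17.6
ee_pos: [0.5969, 0.0529, 0.1091]
orientation: [-0.125, -2.203, 2.23]
wrist_force: [0.4, 0.3, -0.6]
width: 1.0
pos [0.5969 0.0529 0.1091] tilt x,y [ 0.053 -0.013] jaw [-0.06  -0.998  0.01 ] w 1.0 t 17.6 F [ 0.4  0.3 -0.6]
```

```bash
python3 -m jog '[{"fingers":100,"dp":[-10,-10,35],"yaw":0},{"fingers":100,"dp":[-20,-30,10],"yaw":0},{"fingers":100,"dp":[-20,-34,0],"yaw":0},{"fingers":100,"dp":[-20,-34,0],"yaw":0},{"fingers":100,"dp":[-20,-34,0],"yaw":0},{"fingers":100,"dp":[-20,-34,0],"yaw":0},{"fingers":100,"dp":[-15,-36,0],"yaw":0},{"fingers":100,"dp":[-15,-36,0],"yaw":0},{"fingers":100,"dp":[-12,-36,0],"yaw":0},{"fingers":100,"dp":[-10,-36,-10],"yaw":0},{"fingers":100,"dp":[-8,-30,-15],"yaw":0},{"fingers":100,"dp":[-6,-20,-20],"yaw":0},{"fingers":100,"dp":[-3,-14,-15],"yaw":0},{"fingers":100,"dp":[0,-6,-10],"yaw":0},{"fingers":100,"dp":[0,0,0],"yaw":0},{"fingers":100,"dp":[0,0,0],"yaw":0},{"fingers":100,"dp":[0,0,0],"yaw":0}]'; python3 st.py
python3 - <<'E'
from h import *
a=save("top","t4");b=save("side","s4")
cv2.imwrite("pics/z4.png",cv2.resize(np.hstack([a[160:250,270:400],b[190:280,250:380]]),None,fx=3,fy=3,interpolation=2)[...,::-1])
for l,r,h,z in (("large1",.032,.022,.045),("cap",.025,.012,.006)):
    T=masks("top",l);S=masks("side",l)
    for t in T:
        for s in S:
            p,e=tri(t[1],s[1])
            if e<.02: print(l,t[:3],s[:3],fit({"top":t[1],"side":s[1]},r,h,p))
E
```

```text
time_s: 19.02
ee_pos: [0.4076, -0.3489, 0.0837]
orientation: [0.131, 2.201, -2.229]
wrist_force: [-0.4, -0.1, 0.0]
width: 0.997
pos [ 0.4076 -0.3489  0.0837] tilt x,y [ 0.064 -0.014] jaw [-0.055 -0.998  0.011] w 0.997 t 19.02 F [-0.4 -0.1  0. ]
large1 (0.76, array([302.4142539, 198.8285078]), 449) (0.84, array([317.61706349, 231.6765873 ]), 504) (array([0.59765672, 0.05284272, 0.04089106]), np.float64(0.12603277346312325))
large1 (0.74, array([441.25722543, 264.51445087]), 346) (0.77, array([437.67964072, 185.71856287]), 334) (array([ 0.42074297, -0.34351051,  0.00095263]), np.float64(1.0670161123155708))
cap (0.58, array([328.62890625, 251.63671875]), 256) (0.78, array([381.35611511, 246.27697842]), 278) (array([ 0.45188108, -0.02352972,  0.0018622 ]), np.float64(0.030570053023723176))
```

View pics/z4.png

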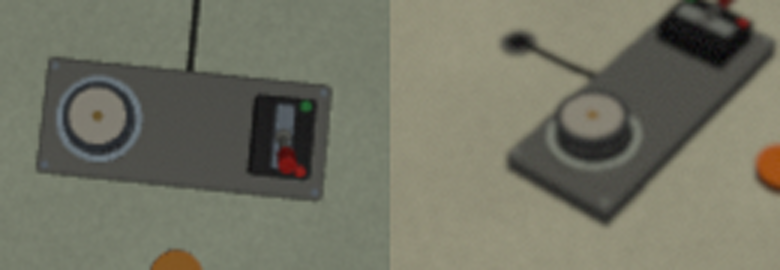

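The first large light is centred on the plate: fit (0.598, 0.053) against a plate centre of about (0.597, 0.053). Next, the second large light.

```bash
python3 -m jog '[{"fingers":100,"dp":[9,9,-15],"yaw":0},{"fingers":100,"dp":[0,0,-20],"yaw":0},{"fingers":100,"dp":[0,0,-10],"yaw":0},{"fingers":100,"dp":[0,0,0],"yaw":0},{"fingers":100,"dp":[0,0,0],"yaw":0}]'; python3 st.py
```

```text
time_s: 19.73
ee_pos: [0.4195, -0.3399, 0.0407]
orientation: [0.135, 2.191, -2.23]
wrist_force: [0.0, -0.2, 0.1]
width: 0.996
pos [ 0.4195 -0.3399  0.0407] tilt x,y [ 0.069 -0.019] jaw [-0.053 -0.998  0.016] w 0.996 t 19.73 F [ 0.  -0.2  0.1]
```

```bash
python3 -m jog '[{"fingers":100,"dp":[-3,0,-18],"yaw":0},{"fingers":100,"dp":[0,0,-10],"yaw":0},{"fingers":100,"dp":[0,0,-4],"yaw":0},{"fingers":100,"dp":[0,0,-2],"yaw":0},{"fingers":100,"dp":[0,0,0],"yaw":0}]'; python3 st.py
```

```text
time_s: 20.15
ee_pos: [0.4185, -0.3412, 0.0089]
orientation: [0.139, 2.185, -2.231]
wrist_force: [-0.3, -0.6, -0.6]
width: 0.999
pos [ 0.4185 -0.3412  0.0089] tilt x,y [ 0.073 -0.023] jaw [-0.053 -0.998  0.019] w 0.999 t 20.15 F [-0.3 -0.6 -0.6]
```

```bash
python3 -m jog '[{"fingers":100,"dp":[-2,0,-4],"yaw":0},{"fingers":0,"dp":[0,0,-1],"yaw":0},{"fingers":0,"dp":[0,0,0],"yaw":0},{"fingers":0,"dp":[0,0,0],"yaw":0},{"fingers":0,"dp":[0,0,0],"yaw":0},{"fingers":0,"dp":[0,0,0],"yaw":0},{"fingers":0,"dp":[0,0,0],"yaw":0},{"fingers":0,"dp":[0,0,0],"yaw":0}]' 50; python3 st.py
python3 -m jog '[{"fingers":0,"dp":[0,0,15],"yaw":0},{"fingers":0,"dp":[0,0,30],"yaw":0},{"fingers":0,"dp":[0,0,38],"yaw":0},{"fingers":0,"dp":[0,0,38],"yaw":0},{"fingers":0,"dp":[10,20,25],"yaw":0},{"fingers":0,"dp":[18,36,0],"yaw":0},{"fingers":0,"dp":[18,36,0],"yaw":0},{"fingers":0,"dp":[18,36,0],"yaw":0},{"fingers":0,"dp":[18,36,0],"yaw":0},{"fingers":0,"dp":[18,36,0],"yaw":0},{"fingers":0,"dp":[18,36,0],"yaw":0},{"fingers":0,"dp":[18,36,0],"yaw":0},{"fingers":0,"dp":[18,36,0],"yaw":0},{"fingers":0,"dp":[14,30,0],"yaw":0},{"fingers":0,"dp":[10,25,0],"yaw":0},{"fingers":0,"dp":[5,15,0],"yaw":0},{"fingers":0,"dp":[2,8,0],"yaw":0},{"fingers":0,"dp":[0,0,0],"yaw":0},{"fingers":0,"dp":[0,0,0],"yaw":0},{"fingers":0,"dp":[0,0,0],"yaw":0}]'; python3 st.py
```

```text
time_s: 20.82
ee_pos: [0.4172, -0.342, 0.0061]
orientation: [0.142, 2.182, -2.232]
wrist_force: [0.4, 0.3, -0.7]
width: 0.722
pos [ 0.4172 -0.342   0.0061] tilt x,y [ 0.076 -0.025] jaw [-0.053 -0.998  0.021] w 0.722 t 20.82 F [ 0.4  0.3 -0.7]
time_s: 22.48
ee_pos: [0.6013, 0.0622, 0.158]
orientation: [0.152, 2.188, -2.235]
wrist_force: [0.0, -0.3, -1.0]
width: 0.728
pos [0.6013 0.0622 0.158 ] tilt x,y [ 0.075 -0.024] jaw [-0.062 -0.998  0.019] w 0.728 t 22.48 F [ 0.  -0.3 -1. ]
```

```bash
python3 -m jog '[{"fingers":0,"dp":[-3,-8,-20],"yaw":0},{"fingers":0,"dp":[0,0,-25],"yaw":0},{"fingers":0,"dp":[0,0,-20],"yaw":0},{"fingers":0,"dp":[0,0,-10],"yaw":0},{"fingers":0,"dp":[0,0,0],"yaw":0},{"fingers":0,"dp":[0,0,0],"yaw":0},{"fingers":0,"dp":[0,0,0],"yaw":0}]'; python3 st.py
```

```text
time_s: 23.07
ee_pos: [0.5968, 0.0386, 0.0829]
orientation: [-0.174, -2.186, 2.249]
wrist_force: [0.6, 0.1, -1.7]
width: 0.726
pos [0.5968 0.0386 0.0829] tilt x,y [ 0.077 -0.031] jaw [-0.08  -0.996  0.025] w 0.726 t 23.07 F [ 0.6  0.1 -1.7]
```

```bash
python3 -m jog '[{"fingers":0,"dp":[0,12,0],"yaw":0},{"fingers":0,"dp":[0,0,-6],"yaw":0},{"fingers":0,"dp":[0,0,-4],"yaw":0},{"fingers":0,"dp":[0,0,0],"yaw":0},{"fingers":0,"dp":[0,0,0],"yaw":0}]'; python3 st.py
```

```text
time_s: 23.48
ee_pos: [0.5988, 0.0514, 0.0756]
orientation: [0.182, 2.185, -2.246]
wrist_force: [0.2, -0.6, -0.4]
width: 0.723
pos [0.5988 0.0514 0.0756] tilt x,y [ 0.083 -0.031] jaw [-0.081 -0.996  0.024] w 0.723 t 23.48 F [ 0.2 -0.6 -0.4]
```

```bash
python3 -m jog '[{"fingers":0,"dp":[-1,1,-7],"yaw":0},{"fingers":0,"dp":[0,0,-4],"yaw":0},{"fingers":0,"dp":[0,0,-1],"yaw":0},{"fingers":0,"dp":[0,0,0],"yaw":0},{"fingers":0,"dp":[0,0,0],"yaw":0}]'; python3 st.py
```

```text
time_s: 23.9
ee_pos: [0.5975, 0.0528, 0.0621]
orientation: [0.181, 2.185, -2.246]
wrist_force: [0.0, -0.1, -0.3]
width: 0.725
pos [0.5975 0.0528 0.0621] tilt x,y [ 0.083 -0.031] jaw [-0.08  -0.996  0.024] w 0.725 t 23.9 F [ 0.  -0.1 -0.3]
```

```bash
python3 -m jog '[{"fingers":0,"dp":[0,0,-1],"yaw":0},{"fingers":80,"dp":[0,0,0],"yaw":0},{"fingers":100,"dp":[0,0,0],"yaw":0},{"fingers":100,"dp":[0,0,0],"yaw":0},{"fingers":100,"dp":[0,0,0],"yaw":0},{"fingers":100,"dp":[0,0,12],"yaw":0},{"fingers":100,"dp":[0,0,25],"yaw":0},{"fingers":100,"dp":[-8,15,20],"yaw":0},{"fingers":100,"dp":[-16,32,0],"yaw":0},{"fingers":100,"dp":[-18,36,0],"yaw":0},{"fingers":100,"dp":[-18,36,0],"yaw":0},{"fingers":100,"dp":[-18,36,0],"yaw":0},{"fingers":100,"dp":[-18,36,0],"yaw":0},{"fingers":100,"dp":[-18,36,0],"yaw":0},{"fingers":100,"dp":[-18,30,-10],"yaw":0},{"fingers":100,"dp":[-12,20,-20],"yaw":0},{"fingers":100,"dp":[-6,10,-20],"yaw":0},{"fingers":100,"dp":[0,0,-10],"yaw":0},{"fingers":100,"dp":[0,0,0],"yaw":0},{"fingers":100,"dp":[0,0,0],"yaw":0}]'; python3 st.py
python3 - <<'E'
from h import *
a=save("top","t5");b=save("side","s5")
cv2.imwrite("pics/z5.png",cv2.resize(np.hstack([a[160:250,270:400],b[190:280,250:380]]),None,fx=3,fy=3,interpolation=2)[...,::-1])
for l,r,h in (("large1",.032,.022),("small1",.025,.016)):
    T=masks("top",l);S=masks("side",l)
    for t in T:
        for s in S:
            p,e=tri(t[1],s[1])
            if e<.02: print(l,t[:3],s[:3],fit({"top":t[1],"side":s[1]},r,h,p))
E
```

```text
time_s: 25.57
ee_pos: [0.4399, 0.3516, 0.0627]
orientation: [0.197, 2.191, -2.235]
wrist_force: [0.1, 0.2, -0.2]
width: 0.998
pos [0.4399 0.3516 0.0627] tilt x,y [ 0.092 -0.024] jaw [-0.086 -0.996  0.016] w 0.998 t 25.57 F [ 0.1  0.2 -0.2]
small1 (0.69, array([197.06018519, 248.7037037 ]), 216) (0.82, array([301.45416667, 365.29791667]), 480) (array([0.44642891, 0.3486992 , 0.0004593 ]), np.float64(1.7330568936664292))
```

View pics/z5.png

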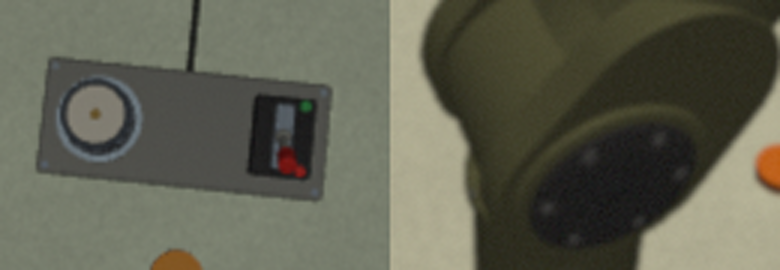

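The top view shows the second large light centred on the first, within about 1 mm after parallax. On to the small light.

```bash
python3 -m jog '[{"fingers":100,"dp":[6,-1,-15],"yaw":0},{"fingers":100,"dp":[0,0,-18],"yaw":0},{"fingers":100,"dp":[0,0,-10],"yaw":0},{"fingers":100,"dp":[0,0,-5],"yaw":0},{"fingers":100,"dp":[0,0,0],"yaw":0},{"fingers":100,"dp":[0,0,0],"yaw":0}]'; python3 st.py
```

```text
time_s: 26.37
ee_pos: [0.4512, 0.3485, 0.0176]
orientation: [0.214, 2.196, -2.23]
wrist_force: [0.3, -0.6, -0.3]
width: 0.998
pos [0.4512 0.3485 0.0176] tilt x,y [ 0.099 -0.02 ] jaw [-0.094 -0.996  0.011] w 0.998 t 26.37 F [ 0.3 -0.6 -0.3]
```

```bash
python3 -m jog '[{"fingers":100,"dp":[-4,1,-6],"yaw":0},{"fingers":100,"dp":[0,0,-5],"yaw":0},{"fingers":100,"dp":[0,0,-2],"yaw":0},{"fingers":100,"dp":[0,0,0],"yaw":0}]'; python3 st.py
```

```text
time_s: 26.7
ee_pos: [0.4473, 0.3504, 0.0052]
orientation: [0.216, 2.197, -2.227]
wrist_force: [-0.1, -0.7, 0.0]
width: 1.001
pos [0.4473 0.3504 0.0052] tilt x,y [ 0.101 -0.018] jaw [-0.094 -0.996  0.009] w 1.001 t 26.7 F [-0.1 -0.7  0. ]
```

```bash
python3 -m jog '[{"fingers":0,"dp":[0,0,0],"yaw":0},{"fingers":0,"dp":[0,0,0],"yaw":0},{"fingers":0,"dp":[0,0,0],"yaw":0},{"fingers":0,"dp":[0,0,0],"yaw":0},{"fingers":0,"dp":[0,0,0],"yaw":0},{"fingers":0,"dp":[0,0,0],"yaw":0},{"fingers":0,"dp":[0,0,0],"yaw":0},{"fingers":0,"dp":[0,0,0],"yaw":0}]' 50; python3 st.py
```

```text
time_s: 27.37
ee_pos: [0.4474, 0.3509, 0.0065]
orientation: [0.217, 2.197, -2.225]
wrist_force: [0.4, -0.1, -0.4]
width: 0.552
pos [0.4474 0.3509 0.0065] tilt x,y [ 0.102 -0.017] jaw [-0.093 -0.996  0.008] w 0.552 t 27.37 F [ 0.4 -0.1 -0.4]
```

```bash
python3 -m jog '[{"fingers":0,"dp":[0,0,15],"yaw":0},{"fingers":0,"dp":[0,0,30],"yaw":0},{"fingers":0,"dp":[0,0,38],"yaw":0},{"fingers":0,"dp":[8,-15,35],"yaw":0},{"fingers":0,"dp":[16,-30,0],"yaw":0},{"fingers":0,"dp":[18,-36,0],"yaw":0},{"fingers":0,"dp":[18,-36,0],"yaw":0},{"fingers":0,"dp":[18,-36,0],"yaw":0},{"fingers":0,"dp":[18,-36,0],"yaw":0},{"fingers":0,"dp":[18,-36,0],"yaw":0},{"fingers":0,"dp":[18,-30,0],"yaw":0},{"fingers":0,"dp":[12,-20,0],"yaw":0},{"fingers":0,"dp":[6,-12,0],"yaw":0},{"fingers":0,"dp":[2,-5,0],"yaw":0},{"fingers":0,"dp":[0,0,0],"yaw":0},{"fingers":0,"dp":[0,0,0],"yaw":0},{"fingers":0,"dp":[0,0,0],"yaw":0},{"fingers":0,"dp":[0,0,0],"yaw":0}]'; python3 st.py
```

```text
time_s: 28.87
ee_pos: [0.5992, 0.0472, 0.1293]
orientation: [0.206, 2.195, -2.22]
wrist_force: [1.1, 0.8, -0.4]
width: 0.556
pos [0.5992 0.0472 0.1293] tilt x,y [ 0.101 -0.015] jaw [-0.085 -0.996  0.007] w 0.556 t 28.87 F [ 1.1  0.8 -0.4]
```

```bash
python3 -m jog '[{"fingers":0,"dp":[-1,5,-10],"yaw":0},{"fingers":0,"dp":[0,0,-12],"yaw":0},{"fingers":0,"dp":[0,0,-8],"yaw":0},{"fingers":0,"dp":[0,0,-4],"yaw":0},{"fingers":0,"dp":[0,0,0],"yaw":0},{"fingers":0,"dp":[0,0,0],"yaw":0}]'; python3 st.py
```

```text
time_s: 29.37
ee_pos: [0.5958, 0.0612, 0.0923]
orientation: [0.193, 2.195, -2.212]
wrist_force: [-0.0, 0.1, -0.8]
width: 0.553
pos [0.5958 0.0612 0.0923] tilt x,y [ 0.101 -0.011] jaw [-0.074 -0.997  0.004] w 0.553 t 29.37 F [-0.   0.1 -0.8]
```

```bash
python3 -m jog '[{"fingers":0,"dp":[2,-8.5,0],"yaw":0},{"fingers":0,"dp":[0,0,-3],"yaw":0},{"fingers":0,"dp":[0,0,0],"yaw":0},{"fingers":0,"dp":[0,0,0],"yaw":0}]'; python3 st.py
```

```text
time_s: 29.7
ee_pos: [0.5987, 0.0518, 0.0899]
orientation: [0.195, 2.194, -2.211]
wrist_force: [-0.3, -0.6, -1.5]
width: 0.553
pos [0.5987 0.0518 0.0899] tilt x,y [ 0.102 -0.012] jaw [-0.074 -0.997  0.004] w 0.553 t 29.7 F [-0.3 -0.6 -1.5]
```

```bash
python3 -m jog '[{"fingers":0,"dp":[-1,1,-3],"yaw":0},{"fingers":0,"dp":[0,0,-2],"yaw":0},{"fingers":0,"dp":[0,0,0],"yaw":0},{"fingers":0,"dp":[0,0,0],"yaw":0}]'; python3 st.py
```

```text
time_s: 30.03
ee_pos: [0.5979, 0.0523, 0.0849]
orientation: [0.197, 2.194, -2.211]
wrist_force: [0.6, -0.1, -0.2]
width: 0.55
pos [0.5979 0.0523 0.0849] tilt x,y [ 0.103 -0.012] jaw [-0.075 -0.997  0.004] w 0.55 t 30.03 F [ 0.6 -0.1 -0.2]
```

```bash
python3 -m jog '[{"fingers":0,"dp":[0,0,-1],"yaw":0},{"fingers":75,"dp":[0,0,0],"yaw":0},{"fingers":100,"dp":[0,0,0],"yaw":0},{"fingers":100,"dp":[0,0,0],"yaw":0},{"fingers":100,"dp":[0,0,0],"yaw":0},{"fingers":100,"dp":[0,0,15],"yaw":0},{"fingers":100,"dp":[0,0,30],"yaw":0},{"fingers":100,"dp":[-2,-15,25],"yaw":0},{"fingers":100,"dp":[-2,-34,0],"yaw":0},{"fingers":100,"dp":[-2,-38,0],"yaw":0},{"fingers":100,"dp":[-2,-38,0],"yaw":0},{"fingers":100,"dp":[-2,-38,0],"yaw":0},{"fingers":100,"dp":[-2,-38,0],"yaw":0},{"fingers":100,"dp":[-2,-38,0],"yaw":0},{"fingers":100,"dp":[-2,-36,0],"yaw":0},{"fingers":100,"dp":[-2,-25,0],"yaw":0},{"fingers":100,"dp":[-1,-18,-15],"yaw":0},{"fingers":100,"dp":[0,-10,-25],"yaw":0},{"fingers":100,"dp":[0,0,-20],"yaw":0},{"fingers":100,"dp":[0,0,0],"yaw":0}]'; python3 -m jog '[{"fingers":100,"dp":[0,0,0],"yaw":0},{"fingers":100,"dp":[0,0,0],"yaw":0}]'; python3 st.py
python3 - <<'E'
from h import *
a=save("top","t6");b=save("side","s6")
cv2.imwrite("pics/z6.png",cv2.resize(np.hstack([a[160:250,270:400],b[190:280,250:380]]),None,fx=3,fy=3,interpolation=2)[...,::-1])
for l,r,h in (("large1",.032,.022),("small1",.025,.016)):
    T=masks("top",l);S=masks("side",l)
    for t in T:
        for s in S:
            p,e=tri(t[1],s[1])
            if e<.02: print(l,t[:3],s[:3],fit({"top":t[1],"side":s[1]},r,h,p))
E
```

```text
time_s: 31.7
ee_pos: [0.5754, -0.2905, 0.0995]
orientation: [0.201, 2.183, -2.207]
wrist_force: [-0.8, 0.1, -0.3]
width: 0.999
time_s: 31.87
ee_pos: [0.575, -0.2905, 0.0995]
orientation: [0.2, 2.185, -2.207]
wrist_force: [0.0, 0.3, 0.1]
width: 0.997
pos [ 0.575  -0.2905  0.0995] tilt x,y [ 0.111 -0.014] jaw [-0.071 -0.997  0.006] w 0.997 t 31.87 F [0.  0.3 0.1]
large1 (0.5, array([299.22857143, 203.85714286]), 70) (0.74, array([317.62172285, 229.97752809]), 267) (array([0.58658565, 0.06231976, 0.06017927]), np.float64(1.7124644608479684))
large1 (0.5, array([299.22857143, 203.85714286]), 70) (0.69, array([317.94871795, 239.18803419]), 117) (array([0.58695685, 0.06341126, 0.0283071 ]), np.float64(1.0869088407383742))
small1 (0.79, array([301.35616438, 197.25      ]), 292) (0.84, array([317.36333333, 219.37      ]), 300) (array([0.5982619 , 0.05337404, 0.083803  ]), np.float64(0.06621303772101328))
```

View pics/z6.png

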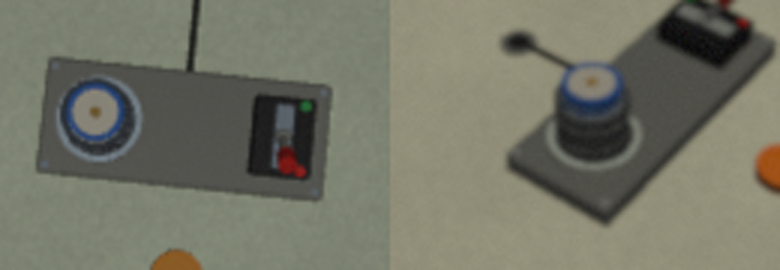

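The stack of three is straight and the first small light is at (0.598, 0.053). Next, the second small light.

```bash
python3 -m jog '[{"fingers":100,"dp":[4,12,-15],"yaw":0},{"fingers":100,"dp":[0,0,-25],"yaw":0},{"fingers":100,"dp":[0,0,-22],"yaw":0},{"fingers":100,"dp":[0,0,-10],"yaw":0},{"fingers":100,"dp":[0,0,-5],"yaw":0},{"fingers":100,"dp":[0,0,0],"yaw":0},{"fingers":100,"dp":[0,0,0],"yaw":0}]'; python3 st.py
```

```text
time_s: 32.75
ee_pos: [0.5835, -0.2779, 0.0261]
orientation: [0.208, 2.173, -2.205]
wrist_force: [0.6, -0.5, 0.5]
width: 0.999
pos [ 0.5835 -0.2779  0.0261] tilt x,y [ 0.122 -0.018] jaw [-0.068 -0.998  0.01 ] w 0.999 t 32.75 F [ 0.6 -0.5  0.5]
```

```bash
python3 -m jog '[{"fingers":100,"dp":[-4,0,-10],"yaw":0},{"fingers":100,"dp":[0,0,-8],"yaw":0},{"fingers":100,"dp":[0,0,-3],"yaw":0},{"fingers":100,"dp":[0,0,0],"yaw":0}]'; python3 st.py
```

```text
time_s: 33.08
ee_pos: [0.582, -0.2795, 0.0085]
orientation: [0.215, 2.167, -2.205]
wrist_force: [-0.1, 0.8, -0.4]
width: 1.003
pos [ 0.582  -0.2795  0.0085] tilt x,y [ 0.127 -0.021] jaw [-0.069 -0.998  0.013] w 1.003 t 33.08 F [-0.1  0.8 -0.4]
```

```bash
python3 -m jog '[{"fingers":100,"dp":[-2.5,1,-3],"yaw":0},{"fingers":0,"dp":[0,0,0],"yaw":0},{"fingers":0,"dp":[0,0,0],"yaw":0},{"fingers":0,"dp":[0,0,0],"yaw":0},{"fingers":0,"dp":[0,0,0],"yaw":0},{"fingers":0,"dp":[0,0,0],"yaw":0},{"fingers":0,"dp":[0,0,0],"yaw":0},{"fingers":0,"dp":[0,0,0],"yaw":0},{"fingers":0,"dp":[0,0,0],"yaw":0}]' 50; python3 st.py
python3 -m jog '[{"fingers":0,"dp":[0,0,15],"yaw":0},{"fingers":0,"dp":[0,0,30],"yaw":0},{"fingers":0,"dp":[0,0,40],"yaw":0},{"fingers":0,"dp":[0,0,40],"yaw":0},{"fingers":0,"dp":[0,15,20],"yaw":0},{"fingers":0,"dp":[2,34,10],"yaw":0},{"fingers":0,"dp":[2,38,0],"yaw":0},{"fingers":0,"dp":[2,38,0],"yaw":0},{"fingers":0,"dp":[2,38,0],"yaw":0},{"fingers":0,"dp":[2,38,0],"yaw":0},{"fingers":0,"dp":[2,38,0],"yaw":0},{"fingers":0,"dp":[2,36,0],"yaw":0},{"fingers":0,"dp":[2,25,0],"yaw":0},{"fingers":0,"dp":[2,18,0],"yaw":0},{"fingers":0,"dp":[0,8,0],"yaw":0},{"fingers":0,"dp":[0,0,0],"yaw":0},{"fingers":0,"dp":[0,0,0],"yaw":0},{"fingers":0,"dp":[0,0,0],"yaw":0},{"fingers":0,"dp":[0,0,0],"yaw":0}]'; python3 st.py
```

```text
time_s: 33.83
ee_pos: [0.581, -0.279, 0.0081]
orientation: [0.219, 2.164, -2.204]
wrist_force: [1.2, -0.2, 0.2]
width: 0.55
pos [ 0.581  -0.279   0.0081] tilt x,y [ 0.131 -0.023] jaw [-0.069 -0.998  0.014] w 0.55 t 33.83 F [ 1.2 -0.2  0.2]
time_s: 35.42
ee_pos: [0.5929, 0.0564, 0.1696]
orientation: [0.229, 2.167, -2.209]
wrist_force: [-0.2, 0.3, -0.1]
width: 0.556
pos [0.5929 0.0564 0.1696] tilt x,y [ 0.131 -0.024] jaw [-0.078 -0.997  0.014] w 0.556 t 35.42 F [-0.2  0.3 -0.1]
```

```bash
python3 -m jog '[{"fingers":0,"dp":[5,-3,-15],"yaw":0},{"fingers":0,"dp":[0,0,-20],"yaw":0},{"fingers":0,"dp":[0,0,-12],"yaw":0},{"fingers":0,"dp":[0,0,-5],"yaw":0},{"fingers":0,"dp":[0,0,0],"yaw":0},{"fingers":0,"dp":[0,0,0],"yaw":0}]'; python3 st.py
```

```text
time_s: 35.92
ee_pos: [0.5992, 0.0414, 0.117]
orientation: [0.249, 2.166, -2.22]
wrist_force: [-0.5, -0.7, -0.9]
width: 0.549
pos [0.5992 0.0414 0.117 ] tilt x,y [ 0.133 -0.03 ] jaw [-0.093 -0.995  0.018] w 0.549 t 35.92 F [-0.5 -0.7 -0.9]
```

```bash
python3 -m jog '[{"fingers":0,"dp":[0,11,0],"yaw":0},{"fingers":0,"dp":[0,0,-6],"yaw":0},{"fingers":0,"dp":[0,0,-4],"yaw":0},{"fingers":0,"dp":[0,0,0],"yaw":0},{"fingers":0,"dp":[0,0,0],"yaw":0}]'; python3 st.py
```

```text
time_s: 36.33
ee_pos: [0.6006, 0.0532, 0.1088]
orientation: [0.255, 2.165, -2.217]
wrist_force: [-0.5, -1.2, 0.2]
width: 0.551
pos [0.6006 0.0532 0.1088] tilt x,y [ 0.137 -0.03 ] jaw [-0.094 -0.995  0.017] w 0.551 t 36.33 F [-0.5 -1.2  0.2]
```

```bash
python3 -m jog '[{"fingers":0,"dp":[-1,0,-4],"yaw":0},{"fingers":0,"dp":[0,0,-2],"yaw":0},{"fingers":0,"dp":[0,0,0],"yaw":0},{"fingers":0,"dp":[0,0,0],"yaw":0}]'; python3 st.py
```

```text
time_s: 36.67
ee_pos: [0.5996, 0.0535, 0.1025]
orientation: [0.254, 2.165, -2.217]
wrist_force: [0.7, 0.7, -1.0]
width: 0.555
pos [0.5996 0.0535 0.1025] tilt x,y [ 0.137 -0.03 ] jaw [-0.094 -0.995  0.017] w 0.555 t 36.67 F [ 0.7  0.7 -1. ]
```

```bash
python3 -m jog '[{"fingers":0,"dp":[0,0,-1],"yaw":0},{"fingers":0,"dp":[0,0,0],"yaw":0},{"fingers":75,"dp":[0,0,0],"yaw":0},{"fingers":100,"dp":[0,0,0],"yaw":0},{"fingers":100,"dp":[0,0,0],"yaw":0},{"fingers":100,"dp":[0,0,0],"yaw":0},{"fingers":100,"dp":[0,0,15],"yaw":0},{"fingers":100,"dp":[0,0,30],"yaw":0},{"fingers":100,"dp":[-10,-20,10],"yaw":0},{"fingers":100,"dp":[-15,-34,0],"yaw":0},{"fingers":100,"dp":[-15,-34,0],"yaw":0},{"fingers":100,"dp":[-15,-34,0],"yaw":0},{"fingers":100,"dp":[-15,-34,0],"yaw":0},{"fingers":100,"dp":[-15,-34,0],"yaw":0},{"fingers":100,"dp":[-15,-30,0],"yaw":0},{"fingers":100,"dp":[-10,-20,0],"yaw":0},{"fingers":100,"dp":[-5,-10,0],"yaw":0},{"fingers":100,"dp":[0,0,0],"yaw":0},{"fingers":100,"dp":[0,0,0],"yaw":0}]'; python3 st.py
python3 - <<'E'
from h import *
a=save("top","t7");b=save("side","s7")
cv2.imwrite("pics/z7.png",cv2.resize(np.hstack([a[160:280,270:400],b[180:300,250:420]]),None,fx=2.6,fy=2.6,interpolation=2)[...,::-1])
for l,r,h in (("cap",.025,.012),("small1",.025,.016)):
    T=masks("top",l);S=masks("side",l)
    for t in T:
        for s in S:
            p,e=tri(t[1],s[1])
            if e<.02: print(l,t[:3],s[:3],fit({"top":t[1],"side":s[1]},r,h,p))
E
```

```text
time_s: 38.25
ee_pos: [0.4781, -0.2041, 0.1604]
orientation: [0.256, 2.161, -2.212]
wrist_force: [-0.5, 1.3, -0.2]
width: 0.998
pos [ 0.4781 -0.2041  0.1604] tilt x,y [ 0.143 -0.029] jaw [-0.091 -0.996  0.016] w 0.998 t 38.25 F [-0.5  1.3 -0.2]
cap (0.57, array([328.50763359, 251.87022901]), 262) (0.72, array([381.55902778, 246.20486111]), 288) (array([ 0.45125873, -0.02318342,  0.00281782]), np.float64(0.03908451152946668))
small1 (0.57, array([301.20141343, 196.10954064]), 283) (0.7, array([315.97923875, 214.52595156]), 289) (array([0.60098863, 0.05354241, 0.09868234]), np.float64(0.2996029068963253))
small1 (0.57, array([301.20141343, 196.10954064]), 283) (0.6, array([317.39047619, 225.45714286]), 105) (array([0.60073138, 0.05380971, 0.06230339]), np.float64(0.9433594287562528))
```

View pics/z7.png

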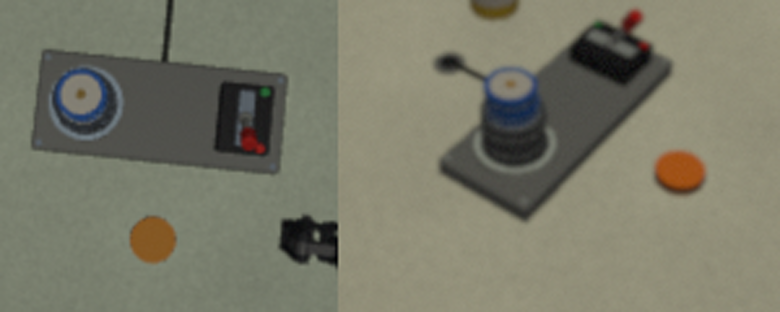

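All four lights are stacked straight with the switch off. The top small light is about 3–4 mm toward +x, within the 8 mm tolerance. The cap is still at (0.451,-0.023), so I'll fetch it.

```bash
python3 -m jog '[{"fingers":100,"dp":[-3,15,0],"yaw":0},{"fingers":100,"dp":[-5,30,-10],"yaw":0},{"fingers":100,"dp":[-5,34,-20],"yaw":0},{"fingers":100,"dp":[-5,34,-20],"yaw":0},{"fingers":100,"dp":[-5,30,-20],"yaw":0},{"fingers":100,"dp":[-3,20,-15],"yaw":0},{"fingers":100,"dp":[-1,10,-10],"yaw":0},{"fingers":100,"dp":[0,5,0],"yaw":0},{"fingers":100,"dp":[0,0,0],"yaw":0},{"fingers":100,"dp":[0,0,0],"yaw":0},{"fingers":100,"dp":[0,0,0],"yaw":0}]'; python3 st.py
```

```text
time_s: 39.47
ee_pos: [0.4554, -0.0111, 0.0645]
orientation: [0.248, 2.151, -2.197]
wrist_force: [0.9, -0.7, 1.3]
width: 1.001
pos [ 0.4554 -0.0111  0.0645] tilt x,y [ 0.153 -0.026] jaw [-0.075 -0.997  0.015] w 1.001 t 39.47 F [ 0.9 -0.7  1.3]
```

```bash
python3 -m jog '[{"fingers":100,"dp":[-4,-11,-10],"yaw":0},{"fingers":100,"dp":[0,0,-18],"yaw":0},{"fingers":100,"dp":[0,0,-12],"yaw":0},{"fingers":100,"dp":[0,0,-5],"yaw":0},{"fingers":100,"dp":[0,0,0],"yaw":0},{"fingers":100,"dp":[0,0,0],"yaw":0}]'; python3 st.py
```

```text
time_s: 39.97
ee_pos: [0.4556, -0.029, 0.0275]
orientation: [0.268, 2.147, -2.2]
wrist_force: [0.0, 0.3, 0.2]
width: 0.998
pos [ 0.4556 -0.029   0.0275] tilt x,y [ 0.16  -0.031] jaw [-0.085 -0.996  0.017] w 0.998 t 39.97 F [0.  0.3 0.2]
```

```bash
python3 -m jog '[{"fingers":100,"dp":[-4,5,-8],"yaw":0},{"fingers":100,"dp":[-1,0,-8],"yaw":0},{"fingers":100,"dp":[-1,0,-4],"yaw":0},{"fingers":100,"dp":[0,0,-1],"yaw":0},{"fingers":100,"dp":[0,0,0],"yaw":0}]'; python3 st.py
```

```text
time_s: 40.38
ee_pos: [0.4531, -0.03, 0.0121]
orientation: [0.282, 2.143, -2.205]
wrist_force: [-0.3, 0.2, -0.0]
width: 1.001
pos [ 0.4531 -0.03    0.0121] tilt x,y [ 0.165 -0.036] jaw [-0.093 -0.995  0.02 ] w 1.001 t 40.38 F [-0.3  0.2 -0. ]
```

```bash
python3 -m jog '[{"fingers":100,"dp":[-1,6,-3],"yaw":0},{"fingers":100,"dp":[-1,0,-4],"yaw":0},{"fingers":100,"dp":[0,0,0],"yaw":0}]'; python3 st.py
python3 -m jog '[{"fingers":0,"dp":[0,0,0],"yaw":0},{"fingers":0,"dp":[0,0,0],"yaw":0},{"fingers":0,"dp":[0,0,0],"yaw":0},{"fingers":0,"dp":[0,0,0],"yaw":0},{"fingers":0,"dp":[0,0,0],"yaw":0},{"fingers":0,"dp":[0,0,0],"yaw":0},{"fingers":0,"dp":[0,0,0],"yaw":0},{"fingers":0,"dp":[0,0,0],"yaw":0}]' 50; python3 st.py
```

```text
time_s: 40.63
ee_pos: [0.4529, -0.0259, 0.0075]
orientation: [0.287, 2.141, -2.207]
wrist_force: [0.2, -0.5, 0.1]
width: 0.997
pos [ 0.4529 -0.0259  0.0075] tilt x,y [ 0.167 -0.038] jaw [-0.096 -0.995  0.022] w 0.997 t 40.63 F [ 0.2 -0.5  0.1]
time_s: 41.3
ee_pos: [0.4631, -0.0182, 0.0176]
orientation: [0.302, 2.134, -2.177]
wrist_force: [-0.3, 0.0, 0.1]
width: -0.001
pos [ 0.4631 -0.0182  0.0176] tilt x,y [ 0.193 -0.028] jaw [-0.085 -0.996  0.011] w -0.001 t 41.3 F [-0.3  0.   0.1]
```

The fingers closed fully, so the grasp missed. I'll lift and look.

```bash
python3 -m jog '[{"fingers":0,"dp":[0,0,20],"yaw":0},{"fingers":0,"dp":[0,0,35],"yaw":0},{"fingers":0,"dp":[-5,-30,35],"yaw":0},{"fingers":0,"dp":[0,-35,0],"yaw":0},{"fingers":0,"dp":[0,-35,0],"yaw":0},{"fingers":0,"dp":[0,-35,0],"yaw":0},{"fingers":50,"dp":[0,-20,0],"yaw":0},{"fingers":100,"dp":[0,-10,0],"yaw":0},{"fingers":100,"dp":[0,0,0],"yaw":0},{"fingers":100,"dp":[0,0,0],"yaw":0}]'; python3 st.py
python3 - <<'E'
from h import *
a=save("top","t8");b=save("side","s8")
cv2.imwrite("pics/z8.png",cv2.resize(np.hstack([a[160:300,270:400],b[180:320,250:420]]),None,fx=2.6,fy=2.6,interpolation=2)[...,::-1])
for l,r,h in (("cap",.025,.012),("small1",.025,.016)):
    T=masks("top",l);S=masks("side",l)
    for t in T:
        for s in S:
            p,e=tri(t[1],s[1])
            if e<.02: print(l,t[:3],s[:3],fit({"top":t[1],"side":s[1]},r,h,p))
E
```

```text
time_s: 42.13
ee_pos: [0.4541, -0.1834, 0.0998]
orientation: [0.291, 2.14, -2.182]
wrist_force: [0.4, -1.4, 0.7]
width: 0.563
pos [ 0.4541 -0.1834  0.0998] tilt x,y [ 0.182 -0.027] jaw [-0.085 -0.996  0.012] w 0.563 t 42.13 F [ 0.4 -1.4  0.7]
cap (0.77, array([335.53051643, 251.6713615 ]), 213) (0.79, array([384.046875  , 241.59765625]), 256) (array([ 0.45285582, -0.04281041,  0.00162618]), np.float64(0.2015722786538845))
small1 (0.61, array([300.94557823, 195.91836735]), 294) (0.74, array([316.42271293, 214.7318612 ]), 317) (array([0.60060499, 0.05375051, 0.09849217]), np.float64(0.05879107466392952))
```

View pics/z8.png

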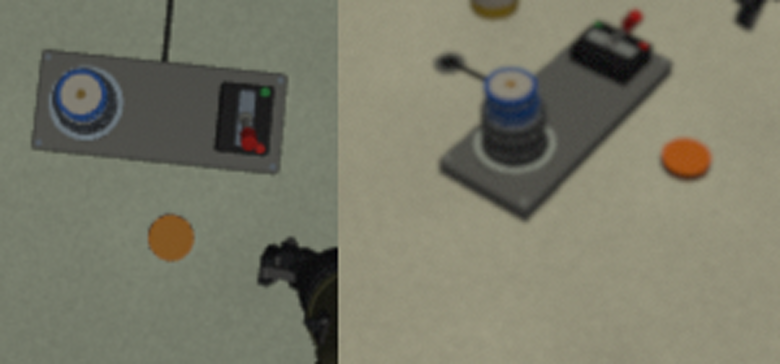

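The cap was shifted to (0.453,-0.043), lying flat, and the stack is intact. I'll retry, lower and better centred.

```bash
python3 -m jog '[{"fingers":100,"dp":[0,10,0],"yaw":0},{"fingers":100,"dp":[0,20,0],"yaw":0},{"fingers":100,"dp":[0,25,0],"yaw":0},{"fingers":100,"dp":[0,25,-10],"yaw":0},{"fingers":100,"dp":[0,25,-15],"yaw":0},{"fingers":100,"dp":[0,18,-15],"yaw":0},{"fingers":100,"dp":[0,10,-10],"yaw":0},{"fingers":100,"dp":[0,5,0],"yaw":0},{"fingers":100,"dp":[0,0,0],"yaw":0},{"fingers":100,"dp":[0,0,0],"yaw":0},{"fingers":100,"dp":[0,0,0],"yaw":0}]'; python3 st.py; python3 -c "
from cell import *;print(state()['q'].round(3))"
```

```text
time_s: 43.35
ee_pos: [0.4567, -0.0302, 0.0512]
orientation: [0.278, 2.132, -2.167]
wrist_force: [0.1, -0.7, 0.9]
width: 0.997
pos [ 0.4567 -0.0302  0.0512] tilt x,y [ 0.19  -0.023] jaw [-0.067 -0.998  0.01 ] w 0.997 t 43.35 F [ 0.1 -0.7  0.9]
[ 0.328  0.486 -0.471  2.325  0.953  0.309 -2.617]
```

```bash
python3 -m jog '[{"fingers":100,"dp":[0,-3,0],"yaw":-0.1},{"fingers":100,"dp":[0,-3,0],"yaw":-0.1},{"fingers":100,"dp":[0,-3,0],"yaw":-0.1},{"fingers":100,"dp":[0,-2,0],"yaw":-0.1},{"fingers":100,"dp":[0,0,0],"yaw":0},{"fingers":100,"dp":[0,0,0],"yaw":0}]'; python3 st.py; python3 -c "
from cell import *;print(state()['q'].round(3))"
```

```text
time_s: 43.85
ee_pos: [0.4579, -0.0489, 0.0542]
orientation: [-0.703, -1.951, 2.07]
wrist_force: [0.1, -0.9, -0.2]
width: 1.0
pos [ 0.4579 -0.0489  0.0542] tilt x,y [ 0.167 -0.101] jaw [-0.475 -0.88   0.009] w 1.0 t 43.85 F [ 0.1 -0.9 -0.2]
[ 0.132  0.464 -0.225  2.303  0.776  0.304 -2.862]
```

Joint 7 is close to its limit, so I'll turn the other way.

```bash
python3 -m jog '[{"fingers":100,"dp":[0,0,0],"yaw":0.1},{"fingers":100,"dp":[0,0,0],"yaw":0.12},{"fingers":100,"dp":[0,0,0],"yaw":0.12},{"fingers":100,"dp":[0,0,0],"yaw":0.12},{"fingers":100,"dp":[0,0,0],"yaw":0.12},{"fingers":100,"dp":[0,0,0],"yaw":0.12},{"fingers":100,"dp":[0,0,0],"yaw":0.12},{"fingers":100,"dp":[0,0,0],"yaw":0.12},{"fingers":100,"dp":[0,0,0],"yaw":0.06},{"fingers":100,"dp":[0,0,0],"yaw":0},{"fingers":100,"dp":[0,0,0],"yaw":0}]'; python3 st.py; python3 -c "
from cell import *;print(state()['q'].round(3))"
```

```text
time_s: 44.77
ee_pos: [0.459, -0.0571, 0.0597]
orientation: [-0.322, 1.866, -1.788]
wrist_force: [-0.0, -0.5, -0.7]
width: 0.999
pos [ 0.459  -0.0571  0.0597] tilt x,y [0.187 0.095] jaw [ 0.525 -0.851  0.017] w 0.999 t 44.77 F [-0.  -0.5 -0.7]
[ 0.732  0.559 -0.824  2.283  0.877  0.393 -1.796]
```

```bash
python3 -m jog '[{"fingers":100,"dp":[-6,13,0],"yaw":0},{"fingers":100,"dp":[0,0,-10],"yaw":0},{"fingers":100,"dp":[0,0,-12],"yaw":0},{"fingers":100,"dp":[0,0,-10],"yaw":0},{"fingers":100,"dp":[0,0,0],"yaw":0},{"fingers":100,"dp":[0,0,0],"yaw":0}]'; python3 st.py
```

```text
time_s: 45.27
ee_pos: [0.4533, -0.0455, 0.0291]
orientation: [-0.309, 1.866, -1.794]
wrist_force: [-0.1, 0.6, 0.8]
width: 1.003
pos [ 0.4533 -0.0455  0.0291] tilt x,y [0.193 0.093] jaw [ 0.517 -0.856  0.021] w 1.003 t 45.27 F [-0.1  0.6  0.8]
```

```bash
python3 -m jog '[{"fingers":100,"dp":[-1,3,-8],"yaw":0},{"fingers":100,"dp":[-1,0,-8],"yaw":0},{"fingers":100,"dp":[-1,0,-6],"yaw":0},{"fingers":100,"dp":[0,0,-2],"yaw":0},{"fingers":100,"dp":[0,0,0],"yaw":0}]'; python3 st.py
```

```text
time_s: 45.68
ee_pos: [0.4524, -0.0422, 0.0076]
orientation: [-0.302, 1.861, -1.796]
wrist_force: [-0.2, 0.4, 0.3]
width: 1.003
pos [ 0.4524 -0.0422  0.0076] tilt x,y [0.199 0.091] jaw [ 0.515 -0.857  0.025] w 1.003 t 45.68 F [-0.2  0.4  0.3]
```

```bash
python3 -m jog '[{"fingers":100,"dp":[0,-1,-3],"yaw":0},{"fingers":100,"dp":[0,0,-2],"yaw":0},{"fingers":100,"dp":[0,0,-1],"yaw":0}]'; python3 st.py
python3 -m jog '[{"fingers":0,"dp":[0,0,-0.5],"yaw":0},{"fingers":0,"dp":[0,0,-0.5],"yaw":0},{"fingers":0,"dp":[0,0,-0.5],"yaw":0},{"fingers":0,"dp":[0,0,-0.5],"yaw":0},{"fingers":0,"dp":[0,0,0],"yaw":0},{"fingers":0,"dp":[0,0,0],"yaw":0},{"fingers":0,"dp":[0,0,0],"yaw":0}]' 50; python3 st.py
```

```text
time_s: 45.93
ee_pos: [0.4539, -0.0433, 0.0035]
orientation: [-0.297, 1.858, -1.797]
wrist_force: [-0.0, 0.1, 0.3]
width: 0.999
pos [ 0.4539 -0.0433  0.0035] tilt x,y [0.203 0.09 ] jaw [ 0.514 -0.858  0.028] w 0.999 t 45.93 F [-0.   0.1  0.3]
time_s: 46.52
ee_pos: [0.4547, -0.0439, 0.0043]
orientation: [-0.292, 1.854, -1.798]
wrist_force: [0.5, 0.2, -0.7]
width: 0.552
pos [ 0.4547 -0.0439  0.0043] tilt x,y [0.208 0.088] jaw [ 0.512 -0.858  0.032] w 0.552 t 46.52 F [ 0.5  0.2 -0.7]
```

Gripped (width 0.552). Lift and carry it to the stack.

```bash
python3 -m jog '[{"fingers":0,"dp":[0,0,12],"yaw":0},{"fingers":0,"dp":[0,0,30],"yaw":0},{"fingers":0,"dp":[0,0,38],"yaw":0},{"fingers":0,"dp":[0,0,38],"yaw":0},{"fingers":0,"dp":[0,0,30],"yaw":0},{"fingers":0,"dp":[10,7,10],"yaw":0},{"fingers":0,"dp":[20,14,0],"yaw":0},{"fingers":0,"dp":[24,17,0],"yaw":0},{"fingers":0,"dp":[24,17,0],"yaw":0},{"fingers":0,"dp":[24,17,0],"yaw":0},{"fingers":0,"dp":[20,12,0],"yaw":0},{"fingers":0,"dp":[10,6,0],"yaw":0},{"fingers":0,"dp":[4,3,0],"yaw":0},{"fingers":0,"dp":[0,0,0],"yaw":0},{"fingers":0,"dp":[0,0,0],"yaw":0},{"fingers":0,"dp":[0,0,0],"yaw":0}]'; python3 st.py
```

```text
time_s: 47.85
ee_pos: [0.5915, 0.0493, 0.1468]
orientation: [-0.296, 1.864, -1.807]
wrist_force: [0.2, 0.2, -1.0]
width: 0.554
pos [0.5915 0.0493 0.1468] tilt x,y [0.198 0.085] jaw [ 0.506 -0.862  0.027] w 0.554 t 47.85 F [ 0.2  0.2 -1. ]
```

```bash
python3 -m jog '[{"fingers":0,"dp":[6,2,-6],"yaw":0},{"fingers":0,"dp":[0,0,-8],"yaw":0},{"fingers":0,"dp":[0,0,-5],"yaw":0},{"fingers":0,"dp":[0,0,0],"yaw":0},{"fingers":0,"dp":[0,0,0],"yaw":0}]'; python3 st.py; python3 -c "
from h import *
b=save('side','s9')
cv2.imwrite('pics/z9.png',cv2.resize(b[170:270,260:380],None,fx=4,fy=4,interpolation=2)[...,::-1])"
```

```text
time_s: 48.27
ee_pos: [0.5956, 0.0476, 0.125]
orientation: [-0.296, 1.865, -1.812]
wrist_force: [0.5, 0.4, 0.3]
width: 0.55
pos [0.5956 0.0476 0.125 ] tilt x,y [0.196 0.082] jaw [ 0.503 -0.864  0.029] w 0.55 t 48.27 F [0.5 0.4 0.3]
```

View pics/z9.png

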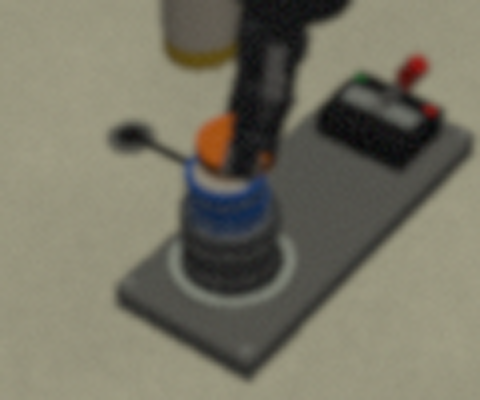

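The cap is held flat about 10 mm above the stack, which is undisturbed.

```bash
python3 -m jog '[{"fingers":0,"dp":[3,4.5,-2],"yaw":0},{"fingers":0,"dp":[0,0,-3],"yaw":0},{"fingers":0,"dp":[0,0,-1],"yaw":0},{"fingers":0,"dp":[0,0,0],"yaw":0},{"fingers":0,"dp":[0,0,0],"yaw":0}]'; python3 st.py
```

```text
time_s: 48.73
ee_pos: [0.599, 0.0528, 0.1188]
orientation: [-0.295, 1.865, -1.812]
wrist_force: [0.0, 0.1, -0.8]
width: 0.549
pos [0.599  0.0528 0.1188] tilt x,y [0.197 0.082] jaw [ 0.503 -0.864  0.029] w 0.549 t 48.73 F [ 0.   0.1 -0.8]
```

```bash
python3 -m jog '[{"fingers":0,"dp":[0,-0.5,-3],"yaw":0},{"fingers":0,"dp":[0,0,-1.5],"yaw":0},{"fingers":0,"dp":[0,0,0],"yaw":0},{"fingers":0,"dp":[0,0,0],"yaw":0}]'; python3 st.py
```

```text
time_s: 49.07
ee_pos: [0.5991, 0.0523, 0.1141]
orientation: [-0.295, 1.865, -1.812]
wrist_force: [1.0, 0.4, 0.3]
width: 0.552
pos [0.5991 0.0523 0.1141] tilt x,y [0.197 0.082] jaw [ 0.503 -0.864  0.029] w 0.552 t 49.07 F [1.  0.4 0.3]
```

```bash
python3 -m jog '[{"fingers":75,"dp":[0,0,0],"yaw":0},{"fingers":100,"dp":[0,0,0],"yaw":0},{"fingers":100,"dp":[0,0,0],"yaw":0},{"fingers":100,"dp":[0,0,0],"yaw":0},{"fingers":100,"dp":[0,0,0],"yaw":0},{"fingers":100,"dp":[0,0,12],"yaw":0},{"fingers":100,"dp":[0,0,30],"yaw":0},{"fingers":100,"dp":[-10,-10,30],"yaw":0},{"fingers":100,"dp":[-20,-25,0],"yaw":0},{"fingers":50,"dp":[-20,-30,0],"yaw":0},{"fingers":0,"dp":[-20,-30,0],"yaw":0},{"fingers":0,"dp":[-20,-30,0],"yaw":0},{"fingers":0,"dp":[-20,-25,0],"yaw":0},{"fingers":0,"dp":[-10,-12,0],"yaw":0},{"fingers":0,"dp":[-4,-5,0],"yaw":0},{"fingers":0,"dp":[0,0,0],"yaw":0},{"fingers":0,"dp":[0,0,0],"yaw":0}]'; python3 st.py
python3 - <<'E'
from h import *
print(state()["q"].round(3))
a=save("top","t10");b=save("side","s10")
cv2.imwrite("pics/z10.png",cv2.resize(np.hstack([a[160:280,270:400],b[170:290,250:420]]),None,fx=2.6,fy=2.6,interpolation=2)[...,::-1])
for l,r,h in (("cap",.025,.012),):
    T=masks("top",l);S=masks("side",l)
    for t in T:
        for s in S:
            p,e=tri(t[1],s[1])
            if e<.02: print(l,t[:3],s[:3],fit({"top":t[1],"side":s[1]},r,h,p))
E
```

```text
time_s: 50.48
ee_pos: [0.47, -0.1164, 0.199]
orientation: [-0.295, 1.857, -1.807]
wrist_force: [0.7, 0.7, 0.4]
width: -0.001
pos [ 0.47   -0.1164  0.199 ] tilt x,y [0.203 0.082] jaw [ 0.508 -0.861  0.033] w -0.001 t 50.48 F [0.7 0.7 0.4]
[ 1.174  0.455 -1.25   2.053  0.503  0.781 -1.365]
```

View pics/z10.png

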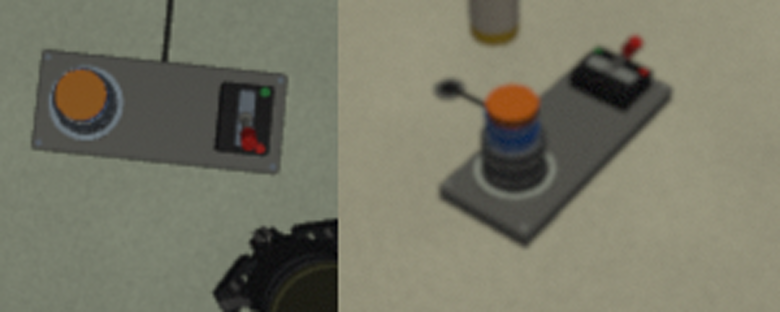

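```bash
python3 - <<'E'
from h import *
np.set_printoptions(precision=4,suppress=True)
o={}
for c,n,(y0,y1,x0,x1) in(("top","t10",(180,220,285,320)),("side","s10",(195,225,300,335))):
    hsv=cv2.cvtColor(cv2.imread(f"pics/{n}.png"),cv2.COLOR_BGR2HSV)
    m=np.zeros(hsv.shape[:2],bool); m[y0:y1,x0:x1]=cv2.inRange(hsv,(5,130,60),(22,255,255))[y0:y1,x0:x1]>0
    o[c]=np.argwhere(m).mean(0)[::-1];print(c,o[c],m.sum())
p,e=tri(o["top"],o["side"]);print(fit(o,.025,.012,p),fit(o,.025,.012,p,.116))
E
python3 -m jog '[{"fingers":0,"dp":[0,0,0],"yaw":-0.1},{"fingers":0,"dp":[0,0,0],"yaw":-0.1},{"fingers":0,"dp":[0,0,0],"yaw":-0.1},{"fingers":0,"dp":[0,0,0],"yaw":-0.1},{"fingers":0,"dp":[0,0,0],"yaw":-0.05},{"fingers":0,"dp":[0,0,0],"yaw":0},{"fingers":0,"dp":[0,0,0],"yaw":0}]'; python3 st.py; python3 -c "
from cell import *;print(state()['q'].round(3))"
```

```text
top [300.5619 195.9498] 299
side [316.5731 210.0885] 260
(array([0.5995, 0.054 , 0.1145]), np.float64(0.04457249941788177)) (array([0.5991, 0.0544]), np.float64(0.3064041213604014))
time_s: 51.27
ee_pos: [0.4743, -0.1075, 0.1998]
orientation: [0.148, 2.044, -2.086]
wrist_force: [0.2, -0.9, -0.0]
width: 0.0
pos [ 0.4743 -0.1075  0.1998] tilt x,y [ 0.224 -0.011] jaw [ 0.079 -0.996  0.03 ] w 0.0 t 51.27 F [ 0.2 -0.9 -0. ]
[ 0.988  0.34  -1.042  2.087  0.479  0.7   -1.825]
```

The cap is at (0.599, 0.054), centred within about 3 mm, and the lever is still OFF. Now to switch it ON, pushing from the robot's side.

```bash
python3 -m jog '[{"fingers":0,"dp":[5,-6,-20],"yaw":0},{"fingers":0,"dp":[0,0,-30],"yaw":0},{"fingers":0,"dp":[0,0,-30],"yaw":0},{"fingers":0,"dp":[0,0,-22],"yaw":0},{"fingers":0,"dp":[0,0,-10],"yaw":0},{"fingers":0,"dp":[0,0,0],"yaw":0},{"fingers":0,"dp":[0,0,0],"yaw":0}]'; python3 st.py
```

```text
time_s: 51.85
ee_pos: [0.483, -0.1098, 0.0838]
orientation: [0.131, 2.038, -2.071]
wrist_force: [1.0, -0.2, -0.7]
width: 0.004
pos [ 0.483  -0.1098  0.0838] tilt x,y [ 0.227 -0.004] jaw [ 0.099 -0.995  0.027] w 0.004 t 51.85 F [ 1.  -0.2 -0.7]
```

```bash
python3 -m jog '[{"fingers":0,"dp":[12,-3,0],"yaw":0},{"fingers":0,"dp":[14,0,0],"yaw":0},{"fingers":0,"dp":[14,0,0],"yaw":0},{"fingers":0,"dp":[14,0,0],"yaw":0},{"fingers":0,"dp":[14,0,0],"yaw":0},{"fingers":0,"dp":[12,0,0],"yaw":0},{"fingers":0,"dp":[8,0,0],"yaw":0},{"fingers":0,"dp":[5,0,0],"yaw":0},{"fingers":0,"dp":[0,0,0],"yaw":0}]'; python3 st.py
```

```text
time_s: 52.6
ee_pos: [0.5833, -0.1131, 0.0918]
orientation: [0.132, 2.033, -2.063]
wrist_force: [0.6, -0.0, -0.2]
width: -0.0
pos [ 0.5833 -0.1131  0.0918] tilt x,y [ 0.233 -0.001] jaw [ 0.105 -0.994  0.027] w -0.0 t 52.6 F [ 0.6 -0.  -0.2]
```

```bash
python3 -m jog '[{"fingers":0,"dp":[6,0,0],"yaw":0},{"fingers":0,"dp":[0,0,0],"yaw":0},{"fingers":0,"dp":[-15,0,0],"yaw":0},{"fingers":0,"dp":[-25,0,5],"yaw":0},{"fingers":0,"dp":[-30,0,20],"yaw":0},{"fingers":0,"dp":[-20,-10,35],"yaw":0},{"fingers":0,"dp":[-10,-25,30],"yaw":0},{"fingers":0,"dp":[0,-30,10],"yaw":0},{"fingers":0,"dp":[0,-25,0],"yaw":0},{"fingers":0,"dp":[0,-10,0],"yaw":0},{"fingers":0,"dp":[0,0,0],"yaw":0},{"fingers":0,"dp":[0,0,0],"yaw":0}]'; python3 st.py
python3 - <<'E'
from h import *
a=save("top","t11");b=save("side","s11")
cv2.imwrite("pics/z11.png",cv2.resize(np.hstack([a[100:280,220:400],b[130:310,190:420]]),None,fx=1.9,fy=1.9,interpolation=2)[...,::-1])
o={}
for c,n,(y0,y1,x0,x1) in(("top","t11",(180,220,285,320)),("side","s11",(195,225,300,335))):
    hsv=cv2.cvtColor(cv2.imread(f"pics/{n}.png"),cv2.COLOR_BGR2HSV)
    m=np.zeros(hsv.shape[:2],bool); m[y0:y1,x0:x1]=cv2.inRange(hsv,(5,130,60),(22,255,255))[y0:y1,x0:x1]>0
    o[c]=np.argwhere(m).mean(0)[::-1]
p,e=tri(o["top"],o["side"]);print(fit(o,.025,.012,p))
a=pinpoint("top","switch_tip");b=pinpoint("side","switch_tip");print(a[:1],b[:1], a and b and tri(a[0]["pixel"],b[0]["pixel"]))
E
```

```text
time_s: 53.6
ee_pos: [0.4788, -0.2126, 0.1947]
orientation: [0.115, 2.033, -2.064]
wrist_force: [-0.7, 0.5, 0.8]
width: -0.0
pos [ 0.4788 -0.2126  0.1947] tilt x,y [ 0.226 -0.002] jaw [ 0.112 -0.993  0.028] w -0.0 t 53.6 F [-0.7  0.5  0.8]
(array([0.59951699, 0.0540562 , 0.11437549]), np.float64(0.02094931289940405))
[{'pixel': [364.0, 194.5], 'p': 0.45}] [{'pixel': [347.0, 182.3], 'p': 0.61}] (array([ 0.60914575, -0.11199391,  0.08670341]), np.float64(0.0005299897717322969))
```

View pics/z11.png

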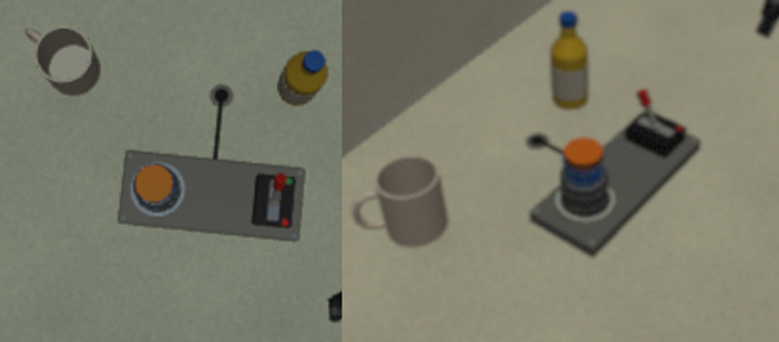

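The lever is at the green dot, so the charger is ON. The stack with the cap stands straight, and the mug and bottle are where they were.

```bash
python3 -c "
from cell import *
print(sign_off())"
```

```text
the job is handed in; nothing more can be done
None
```

The lights are stacked on the charger with the cap on top, the charger is back on, and I handed the job in at about 54 s. I did it in order: charger off, cap set aside, two large lights stacked, two small lights on them, cap on top, charger on. No verdict was reported.

**Last checks:**
- **Switch:** the lever tip measured (0.609, -0.112), the same place as its ON position at the start, and the picture shows it leaning to the green dot.
- **Stack:** the plate centre is about (0.597, 0.053).
  - The cap measured about 2–3 mm from it.
  - The first large and first small light measured within about 1–2 mm. The second large light was within about 1 mm, judged by eye from one picture only.
  - The second small light was the furthest off, about 3–4 mm toward +x, within the 8 mm limit.
- **Bystanders:** the mug and bottle look untouched in the pictures; I did not measure them again at the end.
- **Gripper:** it was clear of everything at hand-in.

**What went wrong on the way:**
- **Switch off:** the first push was 18 mm off in y and left the lever about upright; the second push switched it off.
- **Cap pick-up:** the first attempt to pick the cap up again missed, and afterwards the cap lay 2 cm to one side. I measured it again and the second grasp held.
- **Tool tilt:** tilt built up to about 0.23 rad over the run. I could not correct it, but it did not disturb the placing.
- **Measured heights:** they came out 2–10 mm below the listed ones, mostly 2–5 mm. I set release heights from the listed sizes and the robot's own readings.

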